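# Park the stop plunger and lock a template plate on its keyhole studs

### The job

Set up the board fixture: pull up the spring plunger's T-knob and twist it clockwise into its rest notch so that it stays retracted by itself. Then take the brown template plate with the keyhole slots, lower it over the fixture's two stud heads, slide it fully home under the plunger so that it is locked under both heads, and let go. Leave the plunger parked, and leave the other plate and the things around as they are.

Things in the scene. Friction and masses are not known exactly. Their poses are not given: they have to be found in the camera images.
- knob_grip (a point): Grip point of the plunger's black T-knob, a bar 40 long x 14 wide x 30 high (mm); the point is 10 below its top, on the plunger's upright axis. x axis along the bar: pinch across the 14 mm, along y. When down, the 36 mm wide steel collar below ends 8 mm under the bar. At rest the bar lies along the fixture's slide direction.
- plunger (a joint): How far the plunger is pulled up (m): 0 = down, its pin blocks the plate's way; 0.020 = stop. A cross-pin keeps the knob from turning until it is pulled up at least 15 mm (pull about 18); parked in the rest notch it reads about 0.012. The spring pulls down with 5 N at 0, 9 N at 0.020.
- knob (a joint): Twist of the T-knob (rad), clockwise seen from above: 0 = over the deep slot where the pin drops fully, 1.2 = over the 3 mm deep rest notch (within about 0.15 the pin drops in); a stop lies at 1.36. It turns with little friction while pulled up.
- nest (a point): Point on the top face of the fixture's fixed aluminium bed (262 x 108 x 15 mm, from x -120 to 142). x axis = direction in which the plate is slid home, towards the plunger; z up. The plunger's axis stands at x 90 mm on the centre line; its bracket spans x 72 to 136 mm, 20 to 28 mm above the bed; the knob's top is 84 mm above the bed (96 when parked).
- stud_lead (a point): Foot, on the bed's upper face, of the stud nearer to the plunger, 47 mm along +x from the nest point. Shank 7 mm thick; conical head 14 mm wide, its underside 8 mm and its top 14 mm above the bed.
- stud_trail (a point): Foot of the second, equal stud, 72 mm along -x from the nest point.
- plate_grip (a point): Centre of the black carry handle on the brown keyhole plate, 31 mm above its underside, over its centre. Handle bar 62 (x) x 14 x 18 mm high, open below. Plate 190 (x) x 90 x 6 mm, 0.2 to 0.42 kg; its x must point along the nest's x when put on. Two keyholes on its centre line: large end (20 mm) towards +x, 10 mm slot running from it to -x.
- plate_center (a point): Centre of the keyhole plate's underside. When home it lies on the nest point; when first set down over the stud heads it lies 25 mm along -x from the nest point.
- key_big_lead (a point): Centre of the large end of the leading keyhole, at the plate's underside, 72 mm along the plate's +x from its centre.
- key_big_trail (a point): Centre of the large end of the trailing keyhole, 47 mm along the plate's -x from its centre.
- key_slot_lead (a point): Where the lead stud sits when the plate is home: 25 mm along -x from the leading large end, at the plate's underside.
- key_slot_trail (a point): The same for the trailing keyhole.
- plain_grip (a point): Centre of the handle of the other brown plate, which is smaller (130 x 80 x 6 mm), has no keyholes and is not used; same handle, 31 mm above its underside.
- flux_tin: Bystander: metal jar 60 mm wide, 55 mm high; origin at its underside.
- tape_roll: Bystander: roll of clear tape 80 mm wide, 24 mm high, lying flat.
- driver: Bystander: screwdriver lying on the table on the robot's right, beyond the plates.
- parts_bin: Bystander: open grey bin 110 x 90 x 45 mm; origin at its underside.
Things that resemble listed ones, but are neither listed nor needed, are in the scene too. Leave any grey look-alike of the part that bears plate_grip alone.

How it is judged:
By the outcome, as a careful person would: the job done as asked, in the order asked, and still so for the second after the job is handed in, with the robot touching nothing.
It also fails if it takes over 54 s, if anything falls off the work surface, if the arm or the gripper's body presses on something with over 40 N, if the wrist force passes 120 N, or if a joint passes its speed limit or range.

### The arm

A 7-joint arm with a two-finger parallel gripper is mounted at the origin on the work surface. World frame = base frame: x ahead of the robot, y to its left, z up, the work surface at z = 0. Lengths are in mm, angles in rad, forces in N, time in s.
With the tool pointing down it reaches from about 400 to 850 mm from the base axis. Payload 4.4 kg.
Tool frame: the origin (TCP) lies on the centre line of the jaws, within the pads' length; the fingertips stand 11 mm ahead of it and the grasp point (between the pads) lies 8 mm behind it (manip.tip_extent is the distance from the TCP to the fingertips, in mm); z points along the fingers, y is the direction in which the jaws open and shut (so a half turn about z gives the same grasp; the last joint's range is limited). The gripper opens to 94 mm and grips with 3 to 60 N. Pads are 16 mm wide; open, the fingers measure 119 mm over their backs; the gripper's body (75 mm by 177 mm) begins 78 mm behind the grasp point.
Start: joints at [-1.281, 0.628, 0.038, 1.517, -0.027, 0.996, -0.02], TCP at [226.398, 609.313, 216.478] pointing down, gripper open.
Joint ranges: [-3.06, 3.06], [-0.37, 2.12], [-1.25, 1.32], [0.18, 2.47], [-1.1, 4.24], [0.23, 1.98], [-2.94, 2.94]. Speed limits (rad/s): [2.57, 2.57, 3.14, 3.14, 3.14, 3.14, 3.14].

### API

Orientations are given as a 3x3 rotation matrix whose columns are the frame's x, y, z axes.
In Python, from rig import telemetry, cams, job, manip gives the robot as it stands.
- The arm moves only by the tool carry_out, never from a script. Its argument "steps" is a list that holds one entry, the list of rows, each a list of 5 numbers: the opening, from 0 (shut) to 1 (fully open), then the shift along the world's x, y, z in m, then the turn about the world's z in degrees. A call has 1 to 20 rows; each row shifts and turns the pose as measured when the row begins; what a row does not reach is not made up. A row lasts 1/12 s, in which the tool goes at most 41.7 mm and 7.16 degrees, less where a joint would pass 70% of its speed; a pose out of reach is approached as far as the arm can. A call is refused whole if a number of a shift passes 0.0417 or a number of a turn 7.16, either way. A call with a gripper value outside its range is refused whole. The fingers move at their own pace and stop on an object; "squeeze" is the grip in N (left out, the last holds). Time passes only in rows, so rows that do not move let the fingers close. It gives the time, the measured TCP pose, the force and the opening at its end, in the units of the state.
- telemetry.state(): the state, without advancing time (a new reading comes with each control period).
- cams.grab_frame(name): name is "side" or "top" or "wrist"; returns (picture, depth): 400x640x3 uint8, red, green, blue; 400x640 float32, mm along the optical axis (not along the pixel's ray), 0 where there is no reading.
- cams.get_calibration(name): a dict with "camera_matrix" (3x3 intrinsics, pixels), "view" (4x4, takes a point from world to camera coordinates). Camera axes: x right, y down, z forward; pixel columns grow to the right and rows downward; lengths in mm; the calibration is good to about 2 mm. The wrist camera is an equidistant fisheye: a pixel r from the principal point sees the ray r / f radians off the axis. A picture is of the moment at which its call begins: read the wrist's pose just before it. get_calibration takes no time and is no camera call; for the wrist camera it gives the pose at the moment of the call.
- job.sign_off(): hands the job in, once; it reports no verdict.
Trained networks look in the newest picture that a camera, given by its name, has taken for a name from the list of things; names that differ only in an ending like _2 or _b are one class to them, and where a whole thing is asked for, a point or a joint stands for the part that bears it (a point fixed in the world has none). Each returns a list of dicts, best first, with "score" (0 to 1); they miss things now and then, are a little off and sometimes report something else, mostly with a low value. They report only what shows in the picture. A call takes as long as a camera call. They do not tell look-alikes from the thing itself.
- cams.look_for(camera, label): "extent" ([left, top, right, bottom] in pixels, round what is visible of it).
The state is a dict: "time_s": time; "joint_pos": joint angles; "dq": joint speeds; "joint_torque": joint torques, N m; "position": TCP position; "tool_rot": TCP orientation; "contact_force": force on the tool from outside, world axes, zero at the start; "torque": the same for the moment, N m; "gripper_width": opening from 0.0 (shut) to 1.0 (fully open).
Only numpy, scipy, OpenCV 4.12 (cv2) and the standard library are available. Lean on these libraries where they do the work, as an engineer would, in place of code of your own. Each camera call takes 0.05 s, during which the arm holds its last target.

## Working session

There is one attempt and no reset: what is moved stays moved. The work goes in short steps, Python scripts to look and compute and a tool call to move; the robot and the scene stay as the last step left them, time stands still between calls to the robot, and variables do not carry over. Pictures are saved under pics/ and viewed, and the job is handed in when it is done.

Besides the shell and the picture viewer there is one more tool, called after "Request:" as a command line: name --argument value ..., lists and objects as JSON in quotes. carry_out: Moves the arm, as the interface text tells. Its arguments: {"type":"object","properties":{"steps":{"type":"array","items":{"type":"array","items":{"type":"array","items":{"type":"number"}}}},"squeeze":{"type":"number"}},"required":["steps"]}

```bash
ls; mkdir -p pics; cat > h.py <<'E'
import numpy as np, cv2
from rig import telemetry, cams, job, manip
def grab(n,name):
    p,d=cams.grab_frame(n); cv2.imwrite(f'pics/{name}.png',cv2.cvtColor(p,cv2.COLOR_RGB2BGR)); np.save(f'{n}_d.npy',d); np.save(f'{n}_p.npy',p); return p,d
def w(n,u,v,d=None,z=None):
    c=cams.get_calibration(n);K=np.array(c['camera_matrix']);V=np.array(c['view'])
    r=np.linalg.inv(K)@np.array([u,v,1.]);R=V[:3,:3];t=V[:3,3]
    o=-R.T@t;rd=R.T@r
    if z is not None: s=(z-o[2])/rd[2]
    else: s=d
    return o+s*rd
def px(n,P):
    c=cams.get_calibration(n);K=np.array(c['camera_matrix']);V=np.array(c['view'])
    q=K@(V[:3,:3]@np.array(P,float)+V[:3,3]);return q[:2]/q[2]
E
python3 - <<'E'
from h import *
for n in ('top','side'):
    grab(n,n+'0')
    for l in ['knob_grip','plate_grip','plain_grip','stud_lead','plunger','flux_tin','tape_roll','driver','parts_bin','key_big_lead','nest']:
        try:
            print(n,l,[(np.round(x['extent']).tolist(),round(x['score'],2)) for x in cams.look_for(n,l)][:4])
        except Exception as e: print(l,e)
print(telemetry.state()['time_s'])
E
```

```text
pics
top knob_grip [([219.0, 191.0, 235.0, 200.0], 0.53)]
top plate_grip [([435.0, 240.0, 490.0, 287.0], 0.93), ([335.0, 202.0, 396.0, 231.0], 0.9), ([366.0, 243.0, 394.0, 301.0], 0.71), ([349.0, 150.0, 387.0, 178.0], 0.61)]
top plain_grip [([348.0, 153.0, 385.0, 176.0], 0.85), ([219.0, 188.0, 234.0, 199.0], 0.69)]
top stud_lead [([213.0, 165.0, 293.0, 214.0], 0.62), ([348.0, 152.0, 384.0, 177.0], 0.37)]
top plunger [([221.0, 192.0, 233.0, 194.0], 0.48)]
top flux_tin [([314.0, 116.0, 331.0, 133.0], 0.8)]
top tape_roll [([263.0, 115.0, 291.0, 136.0], 0.87)]
top driver [([424.0, 164.0, 437.0, 219.0], 0.8)]
top parts_bin [([154.0, 186.0, 188.0, 224.0], 0.82), ([220.0, 189.0, 235.0, 194.0], 0.63)]
top key_big_lead [([338.0, 204.0, 393.0, 234.0], 0.91), ([431.0, 237.0, 493.0, 292.0], 0.9), ([366.0, 245.0, 397.0, 302.0], 0.63)]
top nest [([215.0, 165.0, 298.0, 211.0], 0.91)]
side knob_grip [([273.0, 140.0, 282.0, 150.0], 0.4)]
side plate_grip [([306.0, 224.0, 376.0, 278.0], 0.89), ([363.0, 212.0, 411.0, 243.0], 0.74), ([341.0, 333.0, 381.0, 398.0], 0.63), ([250.0, 267.0, 326.0, 321.0], 0.59)]
side plain_grip [([364.0, 210.0, 410.0, 242.0], 0.58)]
side stud_lead [([258.0, 138.0, 334.0, 192.0], 0.61)]
side plunger [([380.0, 167.0, 398.0, 193.0], 0.44), ([262.0, 136.0, 336.0, 199.0], 0.2)]
side flux_tin []
side tape_roll [([353.0, 153.0, 375.0, 167.0], 0.86), ([259.0, 140.0, 336.0, 194.0], 0.49)]
side driver [([383.0, 273.0, 432.0, 308.0], 0.79), ([312.0, 223.0, 372.0, 277.0], 0.55)]
side parts_bin [([227.0, 118.0, 268.0, 150.0], 0.6)]
side key_big_lead [([306.0, 224.0, 371.0, 278.0], 0.81), ([252.0, 271.0, 325.0, 323.0], 0.76), ([340.0, 328.0, 381.0, 400.0], 0.75), ([382.0, 169.0, 395.0, 193.0], 0.55)]
side nest [([258.0, 139.0, 336.0, 193.0], 0.8)]
1.2
```

```bash
python3 - <<'E'
from h import *
for n in ('top','side'):
    p=cv2.imread(f'pics/{n}0.png'); 
    a=p[100:320,130:510] if n=='top' else p[100:400,210:450]
    cv2.imwrite(f'pics/{n}0c.png',cv2.resize(a,None,fx=2,fy=2,interpolation=cv2.INTER_CUBIC))
E
```

```text
(no output)
```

View pics/top0c.png

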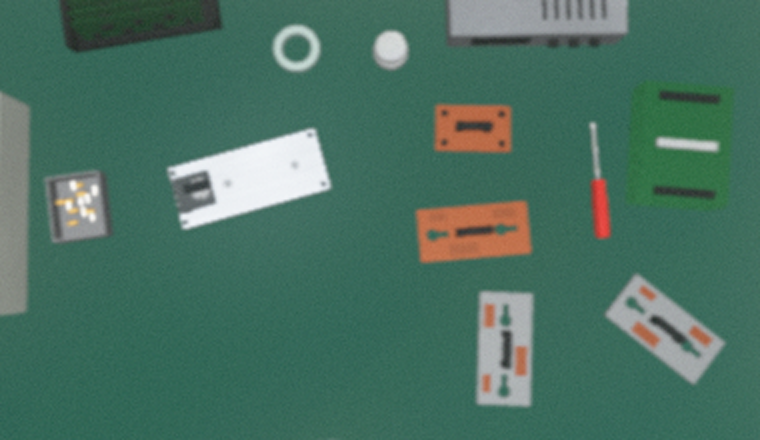

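View pics/side0c.png

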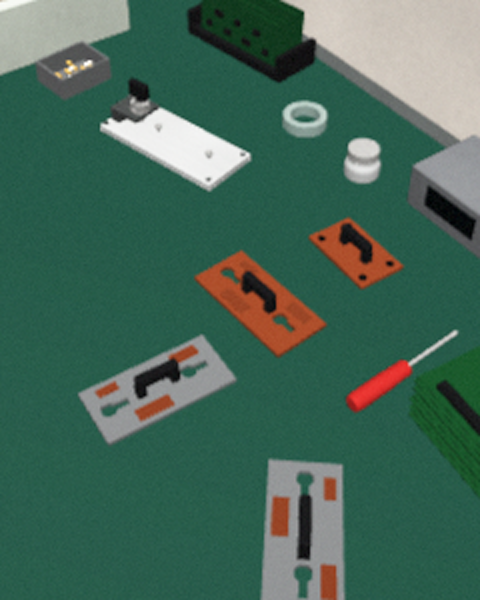

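```bash
python3 - <<'E'
from h import *
d=np.load('top_d.npy')
for n,u,v in [('table',300,280),('platehandle',366.5,216),('plateNearL',339,218),('plain',367,163),('bedc',254,190),('studR',277.5,182.5),('studL',244,191.7),('knob',227,193.5),('tin',325,124),('tape',278,124),('bin',170,203),('robotside',320,390)]:
    dd=np.median(d[int(v)-1:int(v)+2,int(u)-1:int(u)+2]); print(n,dd,np.round(w('top',u,v,dd)))
p=cv2.imread('pics/top0.png');s=cv2.imread('pics/side0.png')
a=cv2.resize(p[195:240,330:402],(720,450),interpolation=cv2.INTER_CUBIC);cv2.imwrite('pics/pl_t.png',a)
a=cv2.resize(s[218:282,298:382],(756,576),interpolation=cv2.INTER_CUBIC);cv2.imwrite('pics/pl_s.png',a)
a=cv2.resize(p[155:220,205:305],(800,520),interpolation=cv2.INTER_CUBIC);cv2.imwrite('pics/bed_t.png',a)
print(np.round(w('top',0,0,z=0)),np.round(w('top',640,400,z=0)), telemetry.state()['tool_rot'])
for n in('top','side','wrist'): print(cams.get_calibration(n))
E
```

```text
table 1572.2103 [246. -16.  -2.]
platehandle 1550.8679 [ 460. -245.   39.]
plateNearL 1585.9044 [ 456. -153.    3.]
plain 1567.4364 [ 641. -251.   38.]
bedc 1581.9575 [557. 138.  14.]
studR 1571.4843 [580.  56.  27.]
studL 1568.862 [551. 171.  26.]
knob 1494.7212 [538. 214. 100.]
tin 1560.6588 [ 774. -110.   55.]
tape 1617.3274 [791.  54.  -1.]
bin 1582.0414 [518. 428.   9.]
robotside 1543.1915 [-121.  -78.   -3.]
[1261. 1049.    0.] [ -173. -1152.     0.] [[-9.37375453e-01  3.48320627e-01  2.99853328e-06]
 [ 3.48320627e-01  9.37375453e-01  3.72509421e-05]
 [ 1.01645200e-05  3.59625698e-05 -9.99999999e-01]]
{'camera_matrix': array([[458.92749121,   0.        , 318.9761296 ],
       [  0.        , 458.92749121, 197.47490038],
       [  0.        ,   0.        ,   1.        ]]), 'view': array([[-1.74818929e-02, -9.99836897e-01,  4.53467110e-03,
        -7.62499281e+01],
       [-9.96275402e-01,  1.70362490e-02, -8.45286261e-02,
         5.28304963e+02],
       [ 8.44375855e-02, -5.99550166e-03, -9.96410733e-01,
         1.54977739e+03],
       [ 0.00000000e+00,  0.00000000e+00,  0.0000
[... 383 characters left out ...]
+02],
       [ 4.23286970e-01,  6.36616262e-01, -6.44630031e-01,
         1.31342603e+03],
       [ 0.00000000e+00,  0.00000000e+00,  0.00000000e+00,
         1.00000000e+00]])}
{'camera_matrix': array([[309.70691629,   0.        , 313.07378767],
       [  0.        , 309.70691629, 196.7709027 ],
       [  0.        ,   0.        ,   1.        ]]), 'view': array([[ 3.47826903e-01,  9.37558610e-01, -5.46381622e-04,
        -6.50333035e+02],
       [ 9.11455674e-01, -3.38006246e-01,  2.34521495e-01,
        -2.45182242e+01],
       [ 2.19692967e-01, -8.20708879e-02, -9.72110781e-01,
         3.90135331e+02],
       [ 0.00000000e+00,  0.00000000e+00,  0.00000000e+00,
         1.00000000e+00]])}
```

View pics/pl_t.png

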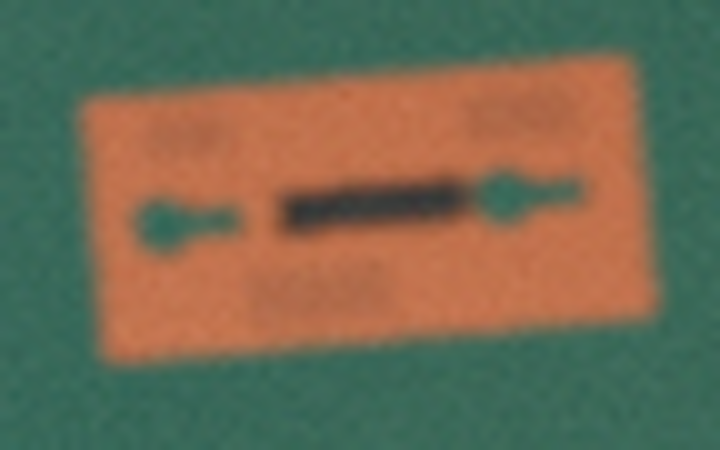

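View pics/pl_s.png

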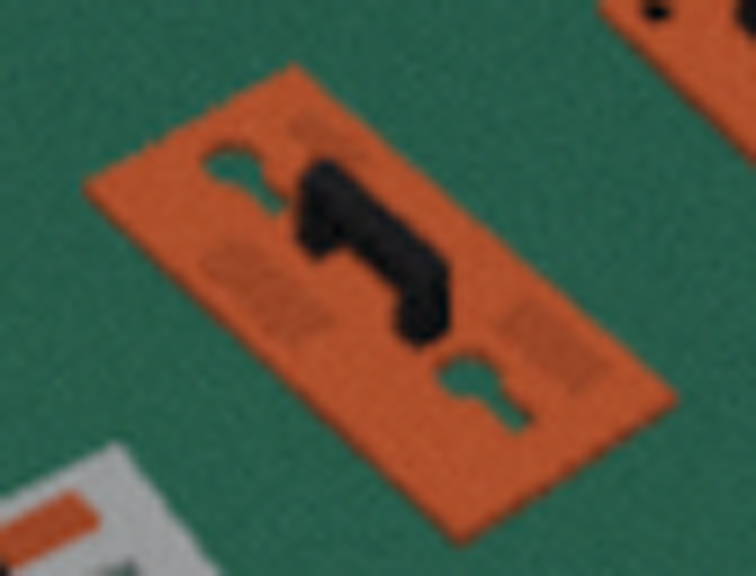

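View pics/bed_t.png

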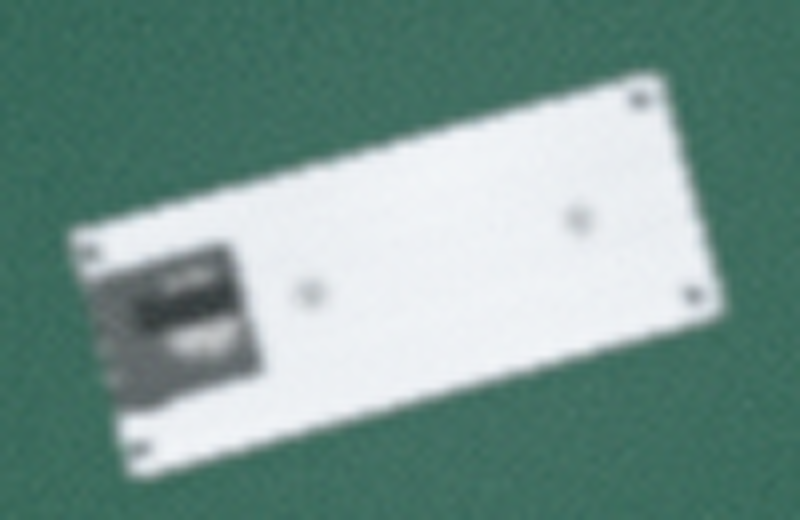

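```bash
cat >> h.py <<'E'
def minrect(mask):
    m=mask.astype(np.uint8)*255; m=cv2.morphologyEx(m,cv2.MORPH_CLOSE,np.ones((5,5)))
    cs,_=cv2.findContours(m,cv2.RETR_EXTERNAL,cv2.CHAIN_APPROX_NONE);c=max(cs,key=cv2.contourArea);return c
def wr_px(P,cal):
    K=np.array(cal['camera_matrix']);V=np.array(cal['view']);q=V[:3,:3]@np.array(P,float)+V[:3,3]
    th=np.arctan2(np.hypot(q[0],q[1]),q[2]);ph=np.arctan2(q[1],q[0]);r=th
    return np.array([K[0,2]+K[0,0]*r*np.cos(ph),K[1,2]+K[1,1]*r*np.sin(ph)])
def wr_ray(u,v,cal,z):
    K=np.array(cal['camera_matrix']);V=np.array(cal['view'])
    a=(u-K[0,2])/K[0,0];b=(v-K[1,2])/K[1,1];th=np.hypot(a,b);ph=np.arctan2(b,a)
    r=np.array([np.sin(th)*np.cos(ph),np.sin(th)*np.sin(ph),np.cos(th)])
    R=V[:3,:3];o=-R.T@V[:3,3];rd=R.T@r
    return o+(z-o[2])/rd[2]*rd
E
python3 - <<'E'
from h import *
C=[(205+x/8,155+y/8) for x,y in[(70,230),(662,72),(725,310),(130,478)]]
P=np.array([w('top',*c,z=15) for c in C]);print(np.round(P,1))
for a in range(4): print(round(np.linalg.norm(P[a]-P[(a+1)%4]),1))
dirx=((P[0]-P[1])+(P[3]-P[2]));dirx/=np.linalg.norm(dirx);print(np.degrees(np.arctan2(dirx[1],dirx[0])))
c=P.mean(0);nest=c-11*dirx;print('nest',nest,'plunger',nest+90*dirx,'lead',nest+47*dirx,'trail',nest-72*dirx)
for x,y in[(578,218),(310,293)]: print('stud',w('top',205+x/8,155+y/8,z=29))
print('knobtop',w('top',205+190/8,155+304/8,z=99))
# plate
p=cv2.imread('pics/top0.png').astype(int);b,g,r=p[...,0],p[...,1],p[...,2]
m=(r>150)&(r-b>60);m[:195]=0;m[238:]=0;m[:,:330]=0;m[:,402:]=0
ct=minrect(m);rc=cv2.minAreaRect(ct);print(rc)
B=np.array([w('top',*q,z=6) for q in cv2.boxPoints(rc)]);print(np.round(B,1),np.round(B.mean(0),1),[np.linalg.norm(B[i]-B[(i+1)%4]) for i in range(2)])
k1=w('top',330+160/10,195+224/10,z=6);k2=w('top',330+503/10,195+196/10,z=6);print('keys',k1,k2,np.linalg.norm(k1-k2),np.degrees(np.arctan2(*(k1-k2)[[1,0]])))
e=k1-k2;e/=np.linalg.norm(e);print('plate center',k1-72*e,k2+47*e)
c=cams.get_calibration('wrist');V=np.array(c['view']);o=-V[:3,:3].T@V[:3,3];st=telemetry.state();print('cam in tool',np.array(st['tool_rot']).T@(o-np.array(st['position'])), st['joint_pos'],st['contact_force'],manip.tip_extent)
E
```

```text
[[581.2 276.5  15. ]
 [645.7  20.7  15. ]
 [541.8  -5.2  15. ]
 [473.8 250.6  15. ]]
263.8
107.1
264.7
110.5
104.5110921121155
nest [563.4035222 124.9854518  15.       ] plunger [540.85245379 212.11437532  15.        ] lead [551.62685314 170.48611186  15.        ] trail [581.44437693  55.28231299  15.        ]
stud [581.05099088  56.44296663  29.        ]
stud [550.785138   171.03461369  29.        ]
knobtop [540.08766062 208.80677265  99.        ]
((366.3689880371094, 215.4276123046875), (25.661056518554688, 54.6439323425293), 85.2363510131836)
[[ 501.4 -151.1    6. ]
 [ 513.9 -340.     6. ]
 [ 425.4 -344.6    6. ]
 [ 413.1 -156.5    6. ]] [ 463.4 -248.     6. ] [np.float64(189.32805035038945), np.float64(88.62116390952498)]
keys [ 457.72790579 -177.49849912    6.        ] [ 465.34508362 -296.18294476    6.        ] 118.92863000765466 93.6722114847655
plate center [ 462.33938415 -249.35066865    6.        ] [ 462.33481302 -249.2794452     6.        ]
cam in tool [  68.01275196    0.4963395  -168.15451536] [-1.28078259  0.62837575  0.03850741  1.5174001  -0.02697184  0.99629908
 -0.01994951] [-0.90511329 -0.27718753  0.28964431] 11.0
```

Request:
carry_out --steps '[[[1,0.0224,-0.0286,-0.002,-4],[1,0.0224,-0.0286,-0.002,-4],[1,0.0224,-0.0286,-0.002,-4],[1,0.0224,-0.0286,-0.002,-4],[1,0.0224,-0.0286,-0.002,-4],[1,0.0224,-0.0286,-0.002,-4],[1,0.0224,-0.0286,-0.002,-4],[1,0.0224,-0.0286,-0.002,-4],[1,0.0224,-0.0286,-0.002,-4],[1,0.0224,-0.0286,-0.002,-4],[1,0.0224,-0.0286,-0.002,-4],[1,0.0224,-0.0286,-0.002,-4],[1,0.0224,-0.0286,-0.002,-4],[1,0.0224,-0.0286,-0.002,-4],[1,0,0,0,0]]]'

```text
time_s: 2.45
position: [546.5, 191.9, 190.0]
tool_rot: [[-0.197, 0.98, 0.013], [0.98, 0.197, 0.008], [0.005, 0.015, -1.0]]
contact_force: [0.2, -0.2, -0.4]
gripper_width: 1.004
```

```bash
cat > kn.py <<'E'
from h import *
import sys
tag=sys.argv[1]
cal=cams.get_calibration('wrist');p,d=grab('wrist',tag)
st=telemetry.state();print(st['position'],st['tool_rot'],st['time_s'])
import pickle;pickle.dump((cal,np.array(st['position'])),open('wcal.pkl','wb'))
e=np.array([np.cos(np.radians(104.5)),np.sin(np.radians(104.5)),0])
n0=np.array([563.4,125,15])
f=np.array([-e[1],e[0],0])
img=cv2.imread(f'pics/{tag}.png')
def dot(P,c):
    q=wr_px(P,cal);cv2.circle(img,tuple(int(round(8*t)) for t in q),16,c,1,shift=3)
for s in(47,-72): dot(n0+s*e+[0,0,14],(0,0,255))
for a in(-20,20):
    for b in(-7,7): dot(n0+(90+a)*e+b*f+[0,0,84],(255,0,255))
cv2.imwrite(f'pics/{tag}_o.png',img)
E
python3 kn.py w1
```

```text
[544.33519502 195.34127464 189.85771679] [[-0.20216209  0.97929141  0.01090051]
 [ 0.97932327  0.20205825  0.00991945]
 [ 0.00751149  0.01268046 -0.99989139]] 2.5
```

View pics/w1_o.png

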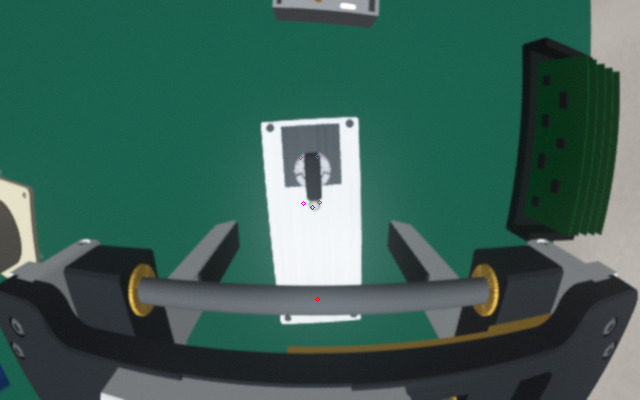

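```bash
python3 kn.py w2; python3 - <<'E'
from h import *
p=cv2.imread('pics/w2_o.png');cv2.imwrite('pics/w2c.png',cv2.resize(p[110:220,250:380],(780,660)[:2] and (709,600),interpolation=cv2.INTER_CUBIC))
E
```

```text
[542.4718182  198.53476201 189.6611153 ] [[-0.20687546  0.97832603  0.0089844 ]
 [ 0.97831834  0.20676454  0.01190176]
 [ 0.00978614  0.01125179 -0.99988881]] 2.55
```

View pics/w2c.png

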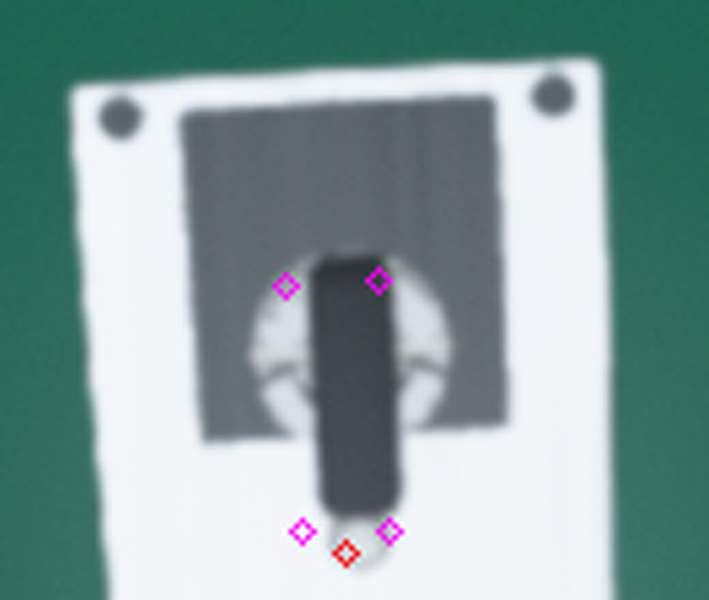

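```bash
python3 - <<'E'
from h import *
import pickle
cal,pos=pickle.load(open('wcal.pkl','rb'))
s=709/130
for n,x,y,z in[('far',351,260,99),('near',360,510,99),('stud',360,545,29),('bedFL',72,88,15),('bedFR',600,60,15),('brNL',203,441,43),('brNR',508,424,43),('brFL',182,115,43),('brFR',494,97,43),('h1',120,118,15),('h2',553,95,15)]:
    print(n,np.round(wr_ray(250+x/s,110+y/s,cal,z),1))
d=np.load('wrist_d.npy');print(d[155,316],d[182,316],d[130,310])
st=telemetry.state();print(st['position'])
E
```

```text
far [538.4 235.   99. ]
near [547.9 196.4  99. ]
stud [554.5 171.9  29. ]
bedFL [478.7 250.3  15. ]
bedFR [582.6 277.6  15. ]
brNL [519.7 189.8  43. ]
brNR [576.3 204.8  43. ]
brFL [504.1 249.9  43. ]
brFR [560.2 265.   43. ]
h1 [489.6 246.   15. ]
h2 [574.7 268.4  15. ]
314.59775 263.63916 309.49887
[542.4718182  198.53476201 189.6611153 ]
```

Request:
carry_out --steps '[[[1,0,0.006,-0.015,1],[1,0.001,0.004,-0.015,1],[1,0,0.002,-0.01,0.5],[1,0,0,0,0],[1,0,0,0,0]]]'

```text
time_s: 2.97
position: [539.7, 219.1, 149.0]
tool_rot: [[-0.262, 0.965, 0.006], [0.965, 0.262, 0.018], [0.016, 0.011, -1.0]]
contact_force: [0.1, -1.1, 0.5]
gripper_width: 0.996
```

```bash
python3 kn.py w3; python3 - <<'E'
from h import *
p=cv2.imread('pics/w3_o.png');cv2.imwrite('pics/w3c.png',cv2.resize(p[90:290,230:400],(680,800)[:2] and (510,600),interpolation=cv2.INTER_CUBIC))
E
```

```text
[539.49618799 219.24446787 149.01754861] [[-0.26273636  0.96484829  0.00611408]
 [ 0.96473188  0.26258781  0.01844023]
 [ 0.01618654  0.01074336 -0.99981127]] 3.0167
```

View pics/w3c.png

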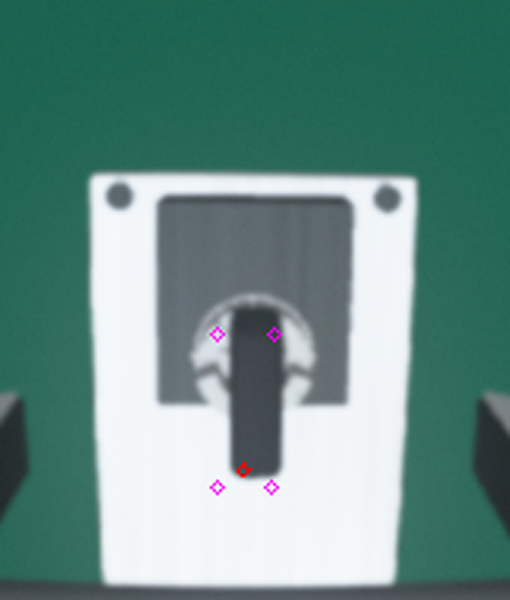

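```bash
python3 - <<'E'
from h import *
import pickle
cal,pos=pickle.load(open('wcal.pkl','rb'))
s=3
R={}
for n,x,y,z in[('far',256,305,99),('near',257,475,99),('bedFL',91,176,15),('bedFR',417,180,15),('bedNL',104,582,15),('bedNR',396,582,15),('brNL',158,405,43),('brNR',350,404,43),('brFL',158,197,43),('brFR',352,197,43),('h1',120,196,15),('h2',387,198,15),('coll',253,355,61)]:
    R[n]=wr_ray(230+x/s,90+y/s,cal,z);print(n,np.round(R[n],1))
e=R['far']-R['near'];print(np.linalg.norm(e),np.degrees(np.arctan2(e[1],e[0])),(R['far']+R['near'])/2)
st=telemetry.state();print(st['position'])
E
```

```text
far [536.5 239.   99. ]
near [548.4 196.6  99. ]
bedFL [478.8 250.2  15. ]
bedFR [582.7 277.1  15. ]
bedNL [515.9 107.   15. ]
bedNR [620.6 134.9  15. ]
brNL [519.5 189.4  43. ]
brNR [577.3 205.3  43. ]
brFL [503.8 252.1  43. ]
brFR [559.5 267.2  43. ]
h1 [489.8 246.2  15. ]
h2 [574.7 268.6  15. ]
coll [542.3 217.2  61. ]
44.01866911163656 105.68856260553503 [542.49390777 217.81470936  99.        ]
[539.49618799 219.24446787 149.01754861]
```

Request:
carry_out --steps '[[[0.6,0.001,-0.001,-0.016,-0.3],[0.5,0.001,-0.001,-0.016,-0.3],[0.5,0.001,-0.001,-0.014,0],[0.5,0,-0.001,-0.008,0],[0.5,0,0,0,0],[0.5,0,0,0,0]]]'

```text
time_s: 3.52
position: [544.1, 218.5, 98.0]
tool_rot: [[-0.256, 0.967, 0.013], [0.967, 0.255, 0.022], [0.018, 0.018, -1.0]]
contact_force: [0.1, -0.0, 0.5]
gripper_width: 0.613
```

Request:
carry_out --steps '[[[0.5,0,-0.002,-0.01,0],[0.5,0,-0.001,-0.007,0],[0.5,0,0,0,0],[0.5,0,0,0,0]]]'

```text
time_s: 3.85
position: [545.5, 216.0, 81.9]
tool_rot: [[-0.256, 0.967, 0.017], [0.967, 0.255, 0.024], [0.019, 0.022, -1.0]]
contact_force: [0.2, 0.9, -0.7]
gripper_width: 0.501
```

```bash
python3 kn.py w4;  python3 - <<'E'
from h import *
p,d=grab('side','s4');cv2.imwrite('pics/s4c.png',cv2.resize(p[60:200,220:380][...,::-1],(686,600),interpolation=cv2.INTER_CUBIC))
print(telemetry.state()['joint_pos'])
E
```

```text
[545.41410786 215.92624076  81.91689483] [[-0.25590593  0.96655724  0.01671119]
 [ 0.9665148   0.25547832  0.02408276]
 [ 0.01900801  0.02231454 -0.99957029]] 3.9
[-0.55291507  0.71616181  0.21714813  1.84357375 -0.28748691  0.58760053
  0.10821567]
```

View pics/w4.png

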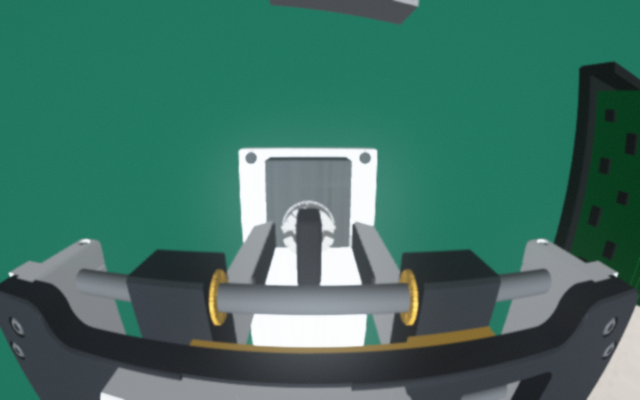

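View pics/s4c.png

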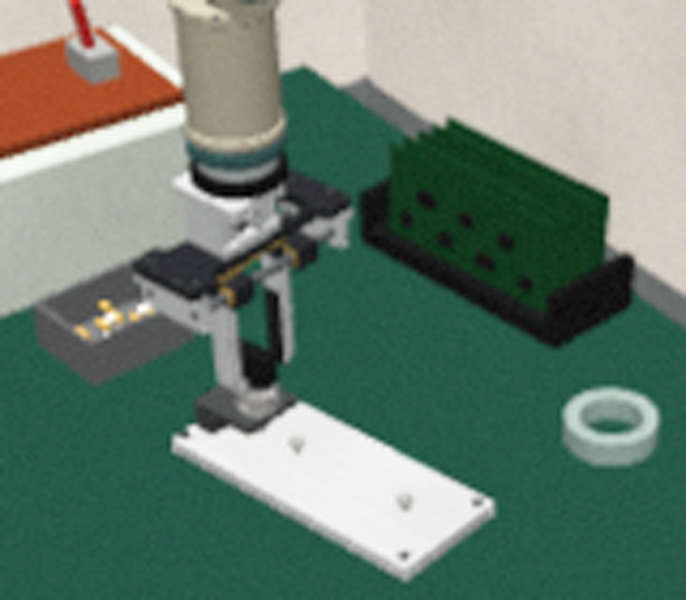

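Request:
carry_out --steps '[[[0.3,-0.0015,-0.0005,0,0],[0.1,0,0,0,0],[0,0,0,0,0],[0,0,0,0,0],[0,0,0,0,0],[0,0,0,0,0],[0,0,0,0,0],[0,0,0,0,0]]]' --squeeze 40

```text
time_s: 4.62
position: [542.5, 215.4, 83.0]
tool_rot: [[-0.256, 0.967, 0.015], [0.966, 0.256, 0.024], [0.02, 0.02, -1.0]]
contact_force: [0.7, 0.3, -0.8]
gripper_width: 0.144
```

Request:
carry_out --steps '[[[0,0,0,0.006,0],[0,0,0,0.006,0],[0,0,0,0.005,0],[0,0,0,0.002,0],[0,0,0,0,0]]]'

```text
time_s: 5.03
position: [542.3, 215.4, 101.0]
tool_rot: [[-0.256, 0.966, 0.014], [0.966, 0.256, 0.023], [0.018, 0.019, -1.0]]
contact_force: [2.0, -0.1, -9.9]
gripper_width: 0.145
```

Request:
carry_out --steps '[[[0,0,0,0,-6],[0,0,0,0,-6],[0,0,0,0,-6],[0,0,0,0,-6]]]'

```text
time_s: 5.37
position: [543.1, 215.5, 100.4]
tool_rot: [[0.175, 0.984, 0.024], [0.984, -0.175, 0.016], [0.02, 0.021, -1.0]]
contact_force: [2.1, 0.1, -9.3]
gripper_width: 0.147
```

Request:
carry_out --steps '[[[0,0,0,0.0003,-6],[0,0,0,0.0003,-6],[0,0,0,0.0003,-6],[0,0,0,0,-6],[0,0,0,0,-6],[0,0,0,0,-5],[0,0,0,0,0],[0,0,0,0,0]]]'

```text
time_s: 6.03
position: [544.2, 215.3, 99.3]
tool_rot: [[0.73, 0.683, 0.031], [0.684, -0.73, -0.004], [0.02, 0.025, -1.0]]
contact_force: [2.2, -2.2, -9.3]
gripper_width: 0.15
```

Request:
carry_out --steps '[[[0,-0.0005,0,0.001,-4],[0,0,0,0.0005,-3.5],[0,0,0,0,0],[0,0,0,0,0]]]'

```text
time_s: 6.37
position: [544.4, 215.2, 100.5]
tool_rot: [[0.81, 0.586, 0.031], [0.586, -0.81, -0.008], [0.021, 0.025, -0.999]]
contact_force: [2.4, -0.9, -9.4]
gripper_width: 0.147
```

Request:
carry_out --steps '[[[0,0,0,-0.003,0],[0,0,0,-0.002,0],[0,0,0,-0.001,0],[0,0,0,0,0]]]'

```text
time_s: 6.7
position: [544.5, 215.1, 95.0]
tool_rot: [[0.806, 0.591, 0.031], [0.591, -0.807, -0.006], [0.022, 0.023, -0.999]]
contact_force: [0.3, -0.7, -4.8]
gripper_width: 0.144
```

Request:
carry_out --steps '[[[0,0,0,-0.0015,0],[0,0,0,0,0]]]'

```text
time_s: 6.87
position: [544.4, 215.1, 94.9]
tool_rot: [[0.806, 0.591, 0.031], [0.591, -0.806, -0.004], [0.022, 0.022, -1.0]]
contact_force: [0.4, -1.3, -6.5]
gripper_width: 0.147
```

Request:
carry_out --steps '[[[0,0,0,-0.003,0],[0,0,0,-0.001,0],[0,0,0,0,0]]]'

```text
time_s: 7.12
position: [544.4, 215.1, 95.0]
tool_rot: [[0.806, 0.591, 0.031], [0.592, -0.806, -0.001], [0.025, 0.019, -1.0]]
contact_force: [1.0, -0.4, -7.0]
gripper_width: 0.144
```

Request:
carry_out --steps '[[[0.2,0,0,0,0],[0.25,0,0,0,0],[0.35,0,0,0,0],[0.5,0,0,0,0],[0.5,0,0,0,0]]]'

```text
time_s: 7.53
position: [545.9, 216.5, 95.8]
tool_rot: [[0.805, 0.593, 0.035], [0.593, -0.805, 0.001], [0.029, 0.02, -0.999]]
contact_force: [0.1, 0.3, -0.2]
gripper_width: 0.428
```

```bash
python3 kn.py w5;  python3 - <<'E'
from h import *
p,d=grab('side','s5');cv2.imwrite('pics/s5c.png',cv2.resize(p[60:200,220:380][...,::-1],(686,600),interpolation=cv2.INTER_CUBIC))
E
```

```text
[545.91192109 216.55304842  95.8225813 ] [[ 0.80452885  0.59290344  0.03462425]
 [ 0.59322923 -0.80503289  0.00106098]
 [ 0.02850272  0.01968652 -0.99939984]] 7.5833
```

View pics/w5.png

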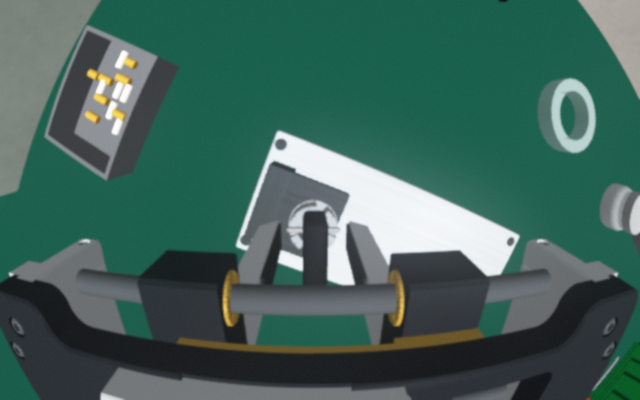

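View pics/s5c.png

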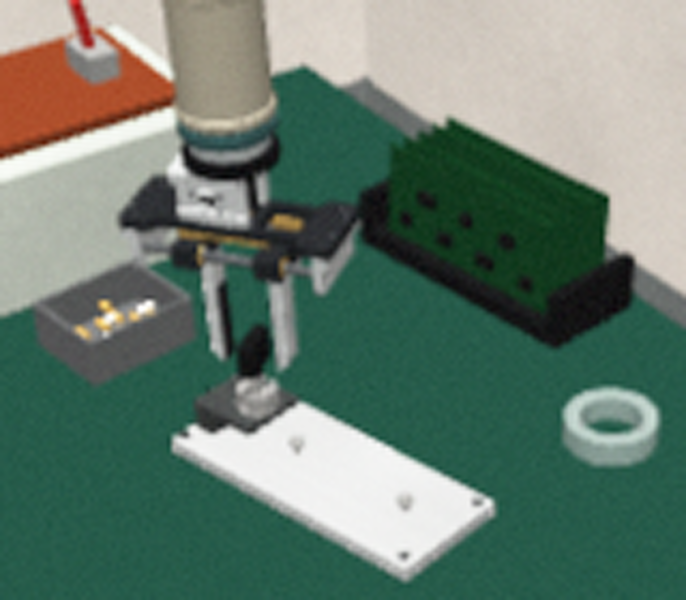

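Request:
carry_out --steps '[[[0.5,0,0,0.01,0],[0.5,0,0,0.02,0],[0.5,0,0,0.03,0],[0.6,0,0,0.035,0],[0.7,0,0,0.02,0],[1,0,0,0,0],[1,0,0,0,0]]]'

```text
time_s: 8.22
position: [544.3, 215.1, 217.9]
tool_rot: [[0.805, 0.592, 0.032], [0.592, -0.806, -0.001], [0.026, 0.02, -0.999]]
contact_force: [0.1, 1.3, 0.5]
gripper_width: 0.747
```

```bash
python3 kn.py w6;  python3 - <<'E'
from h import *
p,d=grab('side','s6');cv2.imwrite('pics/s6c.png',cv2.resize(p[120:200,250:345][...,::-1],(712,600),interpolation=cv2.INTER_CUBIC))
d=np.load('wrist_d.npy')
import pickle
cal,pos=pickle.load(open('wcal.pkl','rb'))
V=np.array(cal['view'])
# point cloud
K=np.array(cal['camera_matrix']);vv,uu=np.mgrid[0:400,0:640]
a=(uu-K[0,2])/K[0,0];b=(vv-K[1,2])/K[1,1];th=np.hypot(a,b);ph=np.arctan2(b,a)
P=np.stack([d*np.tan(th)*np.cos(ph),d*np.tan(th)*np.sin(ph),d],-1)
W=(P-V[:3,3])@V[:3,:3]
m=(np.hypot(W[...,0]-543.5,W[...,1]-215)<25)&(d>0)&(W[...,2]<130)
z=W[...,2][m];print(m.sum(),np.percentile(z,[50,80,95,99]))
k=m&(W[...,2]>90);Q=W[k];print(len(Q),Q.mean(0),np.linalg.svd(Q[:,:2]-Q[:,:2].mean(0),full_matrices=False)[2][0])
E
```

```text
[544.50147695 215.08575409 217.77139081] [[ 8.05600116e-01  5.91554346e-01  3.27400049e-02]
 [ 5.91894027e-01 -8.06015340e-01 -8.55820004e-04]
 [ 2.58826821e-02  2.00680620e-02 -9.99463536e-01]] 8.2667
1610 [ 61.02059499 110.24201264 111.15219174 111.9306238 ]
650 [544.89638664 214.76517459 109.71113401] [-0.80396628 -0.59467489]
```

View pics/w6.png

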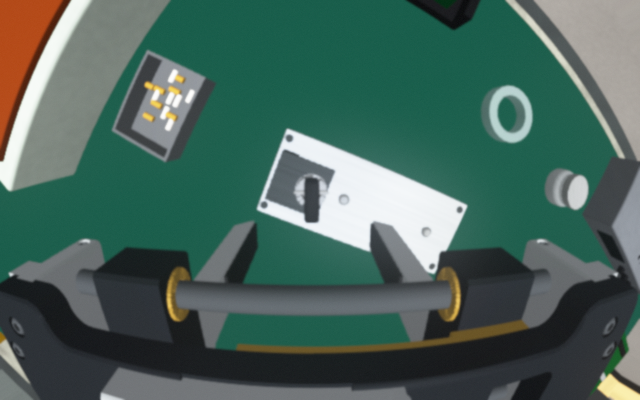

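View pics/s6c.png

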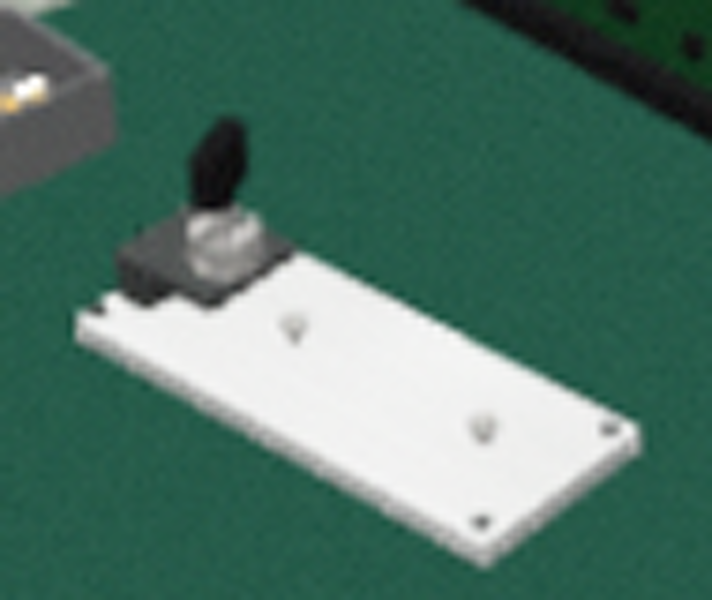

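```bash
python3 - <<'E'
from h import *
import pickle
cal,pos=pickle.load(open('wcal.pkl','rb'))
p=np.load('wrist_p.npy')
cv2.imwrite('pics/w6z.png',cv2.resize(p[120:280,250:480][...,::-1],(798,555),interpolation=cv2.INTER_CUBIC))
E
```

```text
(no output)
```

View pics/w6z.png

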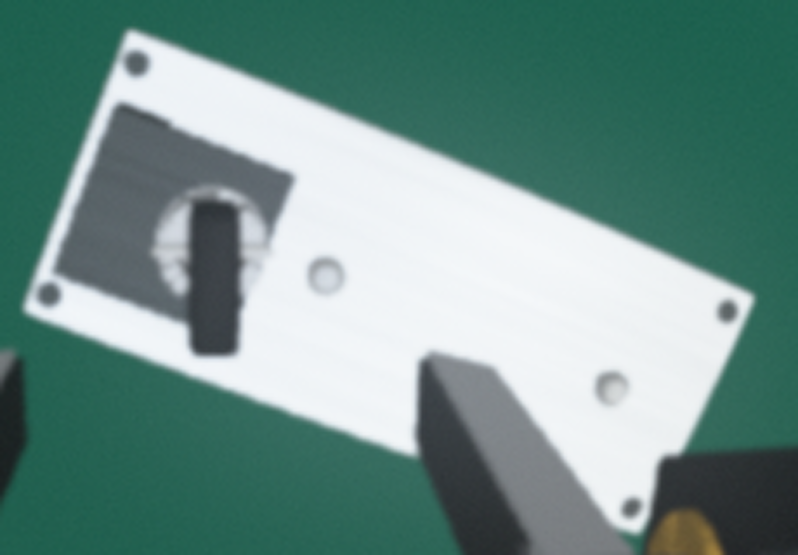

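Request:
carry_out --steps '[[[1,-0.0065,-0.037,0,4.6],[1,-0.0065,-0.037,0,4.6],[1,-0.0065,-0.037,0,4.6],[1,-0.0065,-0.037,0,4.6],[1,-0.0065,-0.037,0,4.6],[1,-0.0065,-0.037,0,4.6],[1,-0.0065,-0.037,0,4.6],[1,-0.0065,-0.037,0,4.6],[1,-0.0065,-0.037,0,4.6],[1,-0.0065,-0.037,0,4.6],[1,-0.0065,-0.037,0,4.6],[1,-0.0065,-0.03,0,4.6],[1,0,0,0,0],[1,0,0,0,0]]]'

```text
time_s: 9.48
position: [444.1, -234.3, 197.7]
tool_rot: [[-0.084, 0.996, -0.012], [0.996, 0.084, 0.014], [0.015, -0.011, -1.0]]
contact_force: [-0.5, 0.9, -0.2]
gripper_width: 0.997
```

```bash
python3 - <<'E'
from h import *
import pickle
cal,pos=pickle.load(open('wcal.pkl','rb'));s=798/230
L=wr_ray(250+327/s,120+275/s,cal,29);T=wr_ray(250+612/s,120+388/s,cal,29)
print('studs',L,T,np.linalg.norm(L-T),np.degrees(np.arctan2(*(L-T)[[1,0]])))
for x,y in[(128,30),(24,312),(756,297),(640,533)]: print('corner',np.round(wr_ray(250+x/s,120+y/s,cal,15),1))
e=(L-T)/np.linalg.norm(L-T);print('nest',(L-47*e+T+72*e)/2,'plunger',(L+43*e+T+162*e)/2)
# plate
cal=cams.get_calibration('wrist');p,d=grab('wrist','w7')
pickle.dump((cal,0),open('wcal7.pkl','wb'))
st=telemetry.state();print(st['position'],st['time_s'])
E
```

```text
studs [554.75007271 172.53943926  29.        ] [584.10680388  58.8654666   29.        ] 117.40353370322197 104.48045963931023
corner [581.7 277.   15. ]
corner [478.  249.3  15. ]
corner [648.   23.6  15. ]
corner [544.6  -3.4  15. ]
nest [566.30281568 127.80536511  29.        ] plunger [543.79833288 214.94633282  29.        ]
[ 443.7876416  -234.66317056  197.73470788] 9.5333
```

View pics/w7.png

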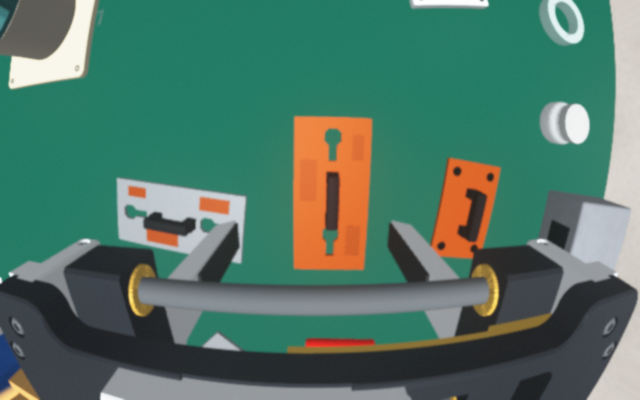

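```bash
cat > pl.py <<'E'
from h import *
import pickle
def plate(cal,img):
    p=img.astype(int);r,g,b=p[...,0],p[...,1],p[...,2]
    m=(r>150)&(r-b>70)&(p[...,1]<170);m[:, :285]=0;m[:,385:]=0;m[285:]=0
    c=minrect(m)[:,0,:]
    W=np.array([wr_ray(*q,cal,6)[:2] for q in c],np.float32)
    rc=cv2.minAreaRect(W);return rc,cv2.boxPoints(rc)
if __name__=='__main__':
    cal,_=pickle.load(open('wcal7.pkl','rb'));p=np.load('wrist_p.npy');d=np.load('wrist_d.npy')
    print(plate(cal,p))
    for n,u,v,z in[('kl',333,138,3),('kt',329.5,238,3),('hf',333,172,40),('hn',332,231,40)]:print(n,np.round(wr_ray(u,v,cal,z),1))
    K=np.array(cal['camera_matrix']);V=np.array(cal['view']);vv,uu=np.mgrid[0:400,0:640]
    a=(uu-K[0,2])/K[0,0];b=(vv-K[1,2])/K[1,1];th=np.hypot(a,b);ph=np.arctan2(b,a)
    P=np.stack([d*np.tan(th)*np.cos(ph),d*np.tan(th)*np.sin(ph),d],-1);W=(P-V[:3,3])@V[:3,:3]
    m=(np.hypot(W[...,0]-463,W[...,1]+248)<50)&(d>0)&(W[...,2]>33)&(W[...,2]<60)
    Q=W[m];print(len(Q),np.median(Q[:,2]));rc=cv2.minAreaRect(Q[:,:2].astype(np.float32));print(rc)
    cv2.imwrite('pics/w7z.png',cv2.resize(p[105:285,275:390][...,::-1],(383,600),interpolation=cv2.INTER_CUBIC))
E
python3 pl.py
```

```text
(((464.31121826171875, -248.70181274414062), (90.7805404663086, 190.6497039794922), 3.913865327835083), array([[ 412.52023, -156.69746],
       [ 425.53336, -346.90256],
       [ 516.1022 , -340.70618],
       [ 503.08908, -150.50107]], dtype=float32))
kl [ 460.4 -178.7    3. ]
kt [ 468.  -301.8    3. ]
hf [ 461.7 -213.8   40. ]
hn [ 467.2 -279.8   40. ]
707 39.57698456675685
((464.7579040527344, -248.34854125976562), (14.486886024475098, 62.08076858520508), 5.279817581176758)
```

View pics/w7z.png

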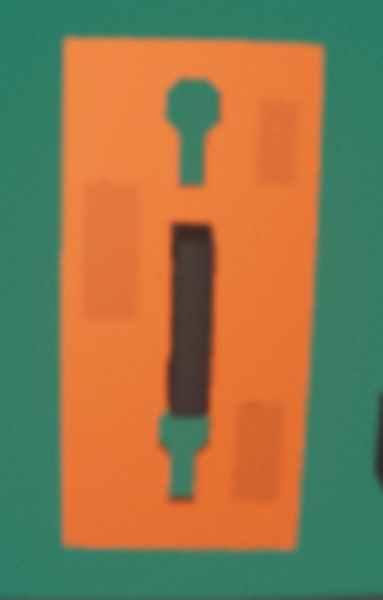

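Request:
carry_out --steps '[[[0.6,0.007,-0.0045,-0.02,-0.5],[0.5,0.007,-0.0045,-0.03,-0.4],[0.5,0.007,-0.0045,-0.03,0],[0.5,0,0,-0.03,0],[0.5,0,0,-0.015,0],[0.5,0,0,0,0],[0.5,0,0,0,0]]]'

```text
time_s: 10.12
position: [468.0, -236.0, 64.7]
tool_rot: [[-0.077, 0.997, -0.015], [0.997, 0.077, 0.02], [0.021, -0.014, -1.0]]
contact_force: [-0.2, -0.7, 0.1]
gripper_width: 0.54
```

Request:
carry_out --steps '[[[0.5,-0.001,-0.005,-0.004,-0.3],[0.5,-0.001,-0.005,-0.01,-0.2],[0.5,-0.001,-0.002,-0.01,0],[0.5,0,0,-0.006,0],[0.5,0,0,0,0],[0.5,0,0,0,0]]]'

```text
time_s: 10.62
position: [467.5, -248.0, 35.1]
tool_rot: [[-0.07, 0.997, -0.01], [0.997, 0.071, 0.018], [0.019, -0.009, -1.0]]
contact_force: [-0.0, 0.3, 0.4]
gripper_width: 0.497
```

Request:
carry_out --steps '[[[0.5,-0.002,0,-0.006,0],[0.5,-0.001,0,-0.005,0],[0.5,0,0,0,0],[0.5,0,0,0,0]]]'

```text
time_s: 10.95
position: [464.4, -248.4, 23.7]
tool_rot: [[-0.07, 0.998, -0.009], [0.997, 0.07, 0.018], [0.018, -0.008, -1.0]]
contact_force: [0.5, -0.3, 0.3]
gripper_width: 0.499
```

```bash
python3 kn.py w8
```

```text
[ 464.35640346 -248.37958819   23.73857424] [[-0.06970744  0.99752637 -0.00905609]
 [ 0.99739586  0.06986096  0.01791514]
 [ 0.01850349 -0.00778369 -0.9997985 ]] 11.0
```

View pics/w8.png

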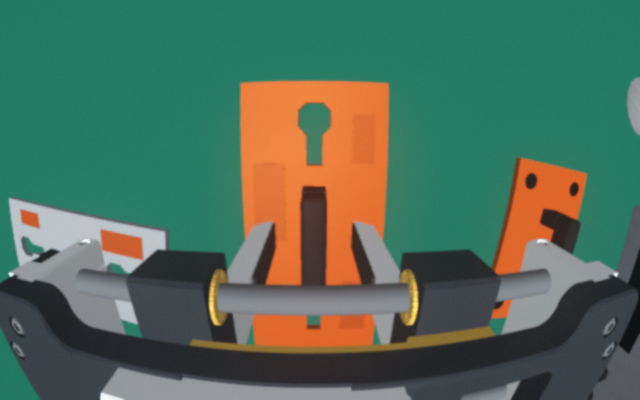

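Well centred on the handle; close.

Request:
carry_out --steps '[[[0.3,0,0,0,0],[0.1,0,0,0,0],[0,0,0,0,0],[0,0,0,0,0],[0,0,0,0,0],[0,0,0,0,0],[0,0,0,0.01,0],[0,0,0,0.02,0],[0,0,0,0.03,0],[0,0,0,0,0],[0,0,0,0,0]]]' --squeeze 50

```text
time_s: 11.92
position: [462.9, -247.1, 86.7]
tool_rot: [[-0.07, 0.997, -0.012], [0.997, 0.07, 0.02], [0.021, -0.011, -1.0]]
contact_force: [0.3, -0.1, -2.9]
gripper_width: 0.145
```

Request:
carry_out --steps '[[[0,0.006,0.018,0.003,0.6],[0,0.012,0.035,0,1.2],[0,0.012,0.035,0,1.2],[0,0.012,0.035,0,1.2],[0,0.012,0.035,0,1.2],[0,0.012,0.035,0,1.2],[0,0.012,0.035,0,1.2],[0,0.012,0.035,0,1.2],[0,0.012,0.03,0,1],[0,0.006,0.018,0,0.6],[0,0,0,0,0],[0,0,0,0,0],[0,0,0,0,0]]]'

```text
time_s: 13.0
position: [564.7, 79.2, 81.5]
tool_rot: [[-0.257, 0.966, -0.027], [0.966, 0.257, 0.014], [0.021, -0.023, -1.0]]
contact_force: [-0.3, 0.1, -2.6]
gripper_width: 0.146
```

```bash
python3 kn.py w9
```

```text
[564.44254007  78.36973578  81.54556044] [[-0.25575524  0.96634329 -0.02774721]
 [ 0.96652839  0.25619622  0.01365161]
 [ 0.02030087 -0.02332699 -0.99952175]] 13.05
```

View pics/w9.png

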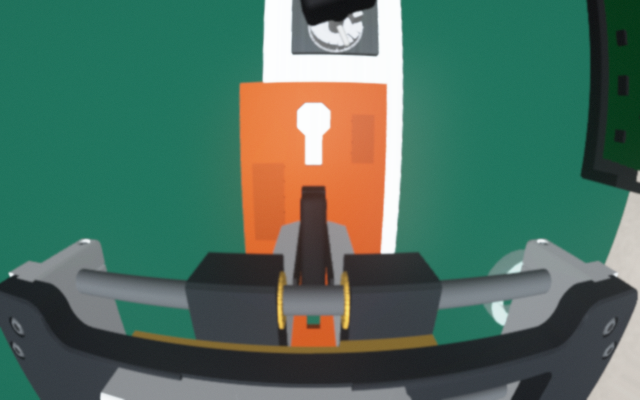

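```bash
python3 - <<'E'
from h import *
import pickle
cal,pos=pickle.load(open('wcal.pkl','rb'))
p=np.load('wrist_p.npy')
cv2.imwrite('pics/w9z.png',cv2.resize(p[70:190,225:405][...,::-1],(795,530),interpolation=cv2.INTER_CUBIC))
R=cv2.cvtColor(p,cv2.COLOR_RGB2BGR)
d=np.load('wrist_d.npy');V=np.array(cal['view']);K=np.array(cal['camera_matrix'])
vv,uu=np.mgrid[0:400,0:640]
a=(uu-K[0,2])/K[0,0];b=(vv-K[1,2])/K[1,1];th=np.hypot(a,b);ph=np.arctan2(b,a)
P=np.stack([d*np.tan(th)*np.cos(ph),d*np.tan(th)*np.sin(ph),d],-1);W=(P-V[:3,3])@V[:3,:3]
for u,v in[(255,100),(375,95),(255,230),(370,230),(280,150),(350,180)]:print(u,v,np.round(W[v-2:v+3,u-2:u+3].mean((0,1)),1))
E
```

```text
255 100 [508.8 150.7  64.2]
375 95 [578.3 172.5  62.8]
255 230 [528.7  73.6  71.6]
370 230 [599.5  90.   62.4]
280 150 [531.4 124.7  63.6]
350 180 [577.7 117.8  62.4]
```

View pics/w9z.png

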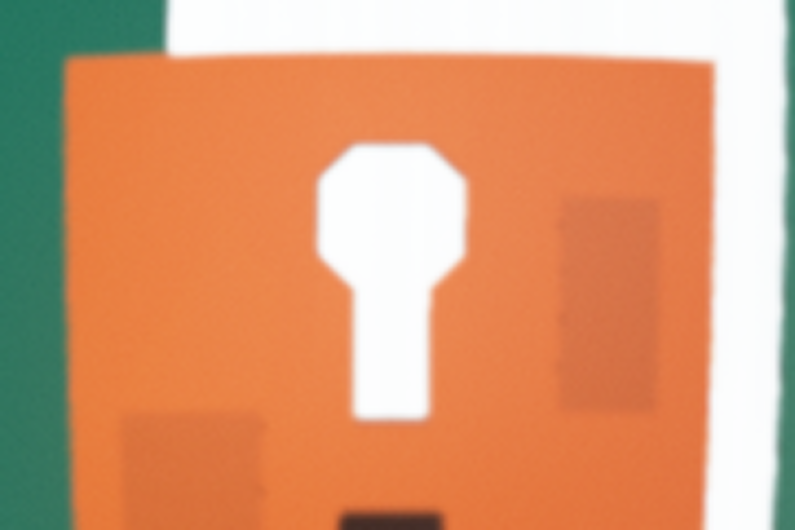

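```bash
cat > key.py <<'E'
from h import *
import pickle
def rep(kx,ky,sx,sy,z,cal):
    k=wr_ray(kx,ky,cal,z);s=wr_ray(sx,sy,cal,z);e=k-s;e/=np.linalg.norm(e)
    return k,np.degrees(np.arctan2(e[1],e[0]))
E
python3 - <<'E'
from key import *
cal,pos=pickle.load(open('wcal.pkl','rb'));s=795/180
k,a=rep(225+392/s,70+215/s,225+391/s,70+418/s,63,cal)
print(k,a, [np.round(wr_ray(225+x/s,70+y/s,cal,z),1) for x,y,z in [(65,58,64.5),(714,62,62.8)]])
c0=k[:2]-72*np.array([np.cos(np.radians(a)),np.sin(np.radians(a))]);print('center',c0,'tcp',pos)
E
```

```text
[546.33999396 148.26121448  63.        ] 104.6745168356541 [array([496.8, 158.9,  64.5]), array([583.5, 181.4,  62.8])]
center [564.57958926  78.60981706] tcp [564.44254007  78.36973578  81.54556044]
```

Request:
carry_out --steps '[[[0,0.003,0.007,-0.004,0],[0,0.003,0.007,-0.004,0],[0,0.002,0.005,-0.004,0],[0,0,0,0,0],[0,0,0,0,0]]]'

```text
time_s: 13.47
position: [572.4, 93.1, 67.9]
tool_rot: [[-0.247, 0.969, -0.029], [0.969, 0.247, 0.011], [0.018, -0.025, -1.0]]
contact_force: [-0.6, -1.0, -1.9]
gripper_width: 0.144
```

```bash
python3 kn.py w10; python3 - <<'E'
from h import *
p=np.load('wrist_p.npy')
cv2.imwrite('pics/w10z.png',cv2.resize(p[70:190,225:405][...,::-1],(795,530),interpolation=cv2.INTER_CUBIC))
E
```

```text
[572.27179696  93.19260014  67.85163833] [[-0.24694876  0.96858499 -0.02931608]
 [ 0.96885434  0.24736496  0.01148222]
 [ 0.01837327 -0.02556749 -0.99950424]] 13.5167
```

View pics/w10z.png

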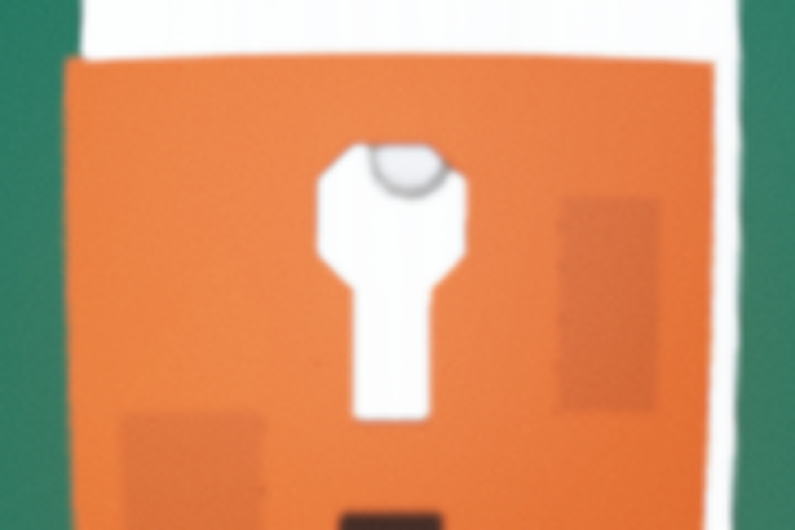

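```bash
python3 - <<'E'
from key import *
cal,pos=pickle.load(open('wcal.pkl','rb'));s=795/180
k,a=rep(225+392/s,70+215/s,225+391/s,70+418/s,49.5,cal)
e=np.array([-.25,.968,0])
for z in(25,29):print('stud',wr_ray(225+409/s,70+197/s,cal,z)+7*e)
print(k,a,pos)
E
```

```text
stud [553.96951249 173.0577123   25.        ]
stud [554.06163275 172.89148225  29.        ]
[554.66115229 162.29345302  49.5       ] 104.0854437458929 [572.27179696  93.19260014  67.85163833]
```

Request:
carry_out --steps '[[[0,0,0.004,0,0.3],[0,0,0.004,0,0.2],[0,0,0.0015,0,0],[0,0,0,0,0],[0,0,0,0,0]]]'

```text
time_s: 13.93
position: [572.3, 103.0, 68.3]
tool_rot: [[-0.255, 0.966, -0.029], [0.967, 0.256, 0.011], [0.018, -0.025, -1.0]]
contact_force: [-1.4, -0.6, -2.1]
gripper_width: 0.146
```

```bash
python3 kn.py w11; python3 - <<'E'
from h import *
p=np.load('wrist_p.npy')
cv2.imwrite('pics/w11z.png',cv2.resize(p[70:190,225:405][...,::-1],(795,530),interpolation=cv2.INTER_CUBIC))
E
```

```text
[572.28202387 103.06974074  68.34836046] [[-0.2554259   0.96639317 -0.02901457]
 [ 0.96665687  0.25583116  0.01117641]
 [ 0.01822364 -0.02519238 -0.9995165 ]] 13.9833
```

View pics/w11z.png

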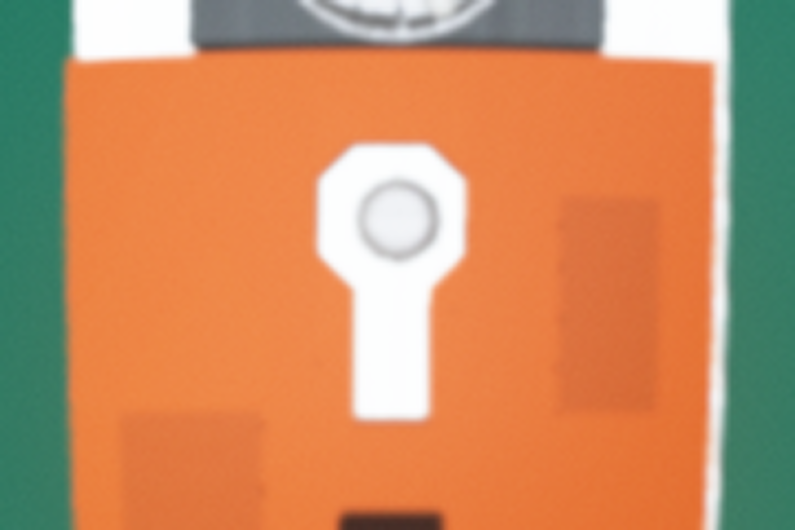

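View pics/w11.png

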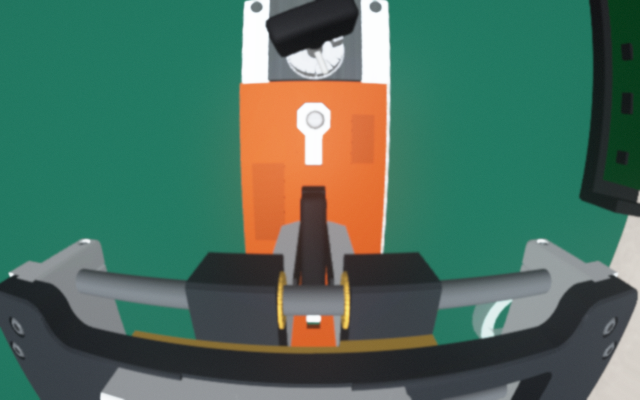

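```bash
python3 - <<'E'
from key import *
cal,pos=pickle.load(open('wcal.pkl','rb'));s=795/180
k,a=rep(225+392/s,70+215/s,225+391/s,70+418/s,49.5,cal)
S=wr_ray(225+398/s,70+219/s,cal,29)
e=np.array([-.25,.968,0]);f=np.array([.968,.25,0])
print(k,a,S,'need along',(S-k)@e,'lat',(S-k)@f)
E
```

```text
[553.95821373 172.09920245  49.5       ] 104.5911778676182 [554.34235346 172.2633053   29.        ] need along 0.06281662449479267 lat 0.41287297378390375
```

Request:
carry_out --steps '[[[0,0,-0.0005,-0.006,0],[0,0,0,-0.006,0],[0,0,0,-0.004,0],[0,0,0,0,0],[0,0,0,0,0]]]'

```text
time_s: 14.4
position: [572.1, 102.0, 50.5]
tool_rot: [[-0.255, 0.967, -0.029], [0.967, 0.255, 0.011], [0.018, -0.025, -1.0]]
contact_force: [0.8, 0.1, -2.9]
gripper_width: 0.142
```

```bash
python3 kn.py w12; python3 - <<'E'
from h import *
p=np.load('wrist_p.npy')
cv2.imwrite('pics/w12z.png',cv2.resize(p[70:190,225:405][...,::-1],(795,530),interpolation=cv2.INTER_CUBIC))
E
```

```text
[571.97201861 101.9111537   50.43666705] [[-0.25486456  0.9665273  -0.02947934]
 [ 0.96681181  0.25526572  0.01069295]
 [ 0.01786009 -0.02577572 -0.99950819]] 14.45
```

View pics/w12z.png

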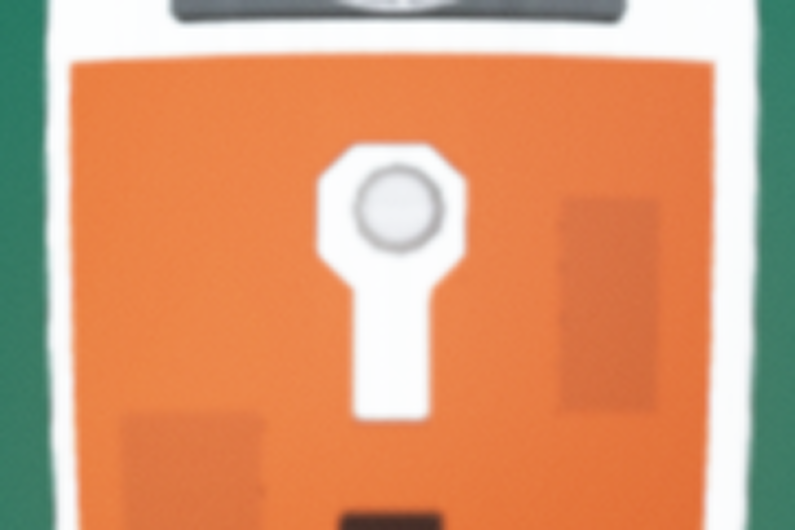

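Request:
carry_out --steps '[[[0,0.0005,0.0005,-0.004,0],[0,0.0003,0.0005,-0.004,0],[0,0,0,-0.003,0],[0,0,0,0,0],[0,0,0,0,0]]]'

```text
time_s: 14.87
position: [573.5, 102.9, 40.0]
tool_rot: [[-0.254, 0.967, -0.028], [0.967, 0.255, 0.012], [0.018, -0.024, -1.0]]
contact_force: [0.0, -0.1, -2.0]
gripper_width: 0.146
```

```bash
python3 kn.py w13; python3 - <<'E'
from h import *
p=np.load('wrist_p.npy')
cv2.imwrite('pics/w13z.png',cv2.resize(p[70:190,225:405][...,::-1],(795,530),interpolation=cv2.INTER_CUBIC))
E
```

```text
[573.50711951 102.91449617  39.97147527] [[-0.25447635  0.96666909 -0.02815422]
 [ 0.9669058   0.25487388  0.01150963]
 [ 0.01830178 -0.02429355 -0.99953733]] 14.9167
```

View pics/w13z.png

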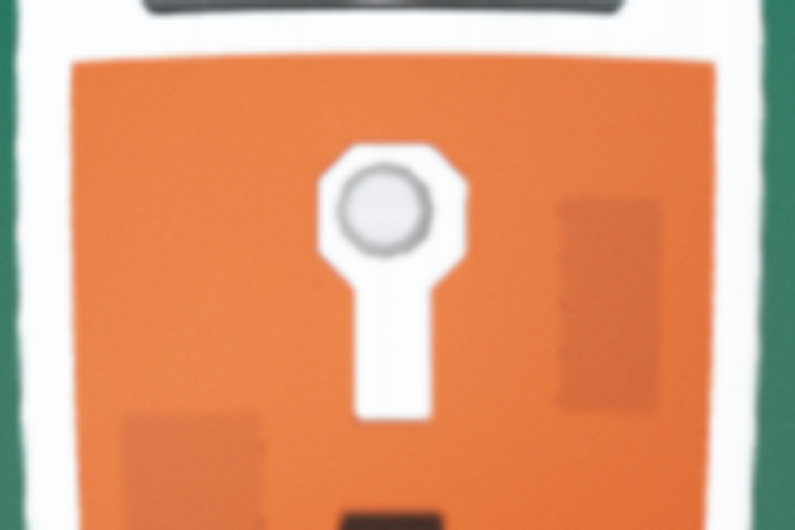

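```bash
python3 - <<'E'
from key import *
cal,pos=pickle.load(open('wcal.pkl','rb'));s=795/180
k,a=rep(225+393/s,70+215/s,225+393/s,70+418/s,22,cal)
S=wr_ray(225+385/s,70+210/s,cal,29)
e=np.array([-.25,.968,0]);f=np.array([.968,.25,0])
print(k,a,S,'need along',(S-k)@e,'lat',(S-k)@f)
E
```

```text
[555.44147507 172.02559136  22.        ] 104.82083187758907 [554.47274023 172.21493482  29.        ] need along 0.425468186589454 lat -0.8903994624188207
```

Correct 0.9 mm laterally and set it down.

Request:
carry_out --steps '[[[0,-0.0009,-0.0002,-0.001,0],[0,0,0,-0.001,0],[0,0,0,0,0],[0,0,0,0,0]]]'

```text
time_s: 15.25
position: [573.6, 102.9, 40.0]
tool_rot: [[-0.254, 0.967, -0.025], [0.967, 0.255, 0.013], [0.019, -0.021, -1.0]]
contact_force: [-0.4, 0.6, -2.6]
gripper_width: 0.145
```

```bash
python3 kn.py w14; python3 - <<'E'
from h import *
p=np.load('wrist_p.npy')
cv2.imwrite('pics/w14z.png',cv2.resize(p[70:190,225:405][...,::-1],(795,530),interpolation=cv2.INTER_CUBIC))
E
```

```text
[573.58154336 102.89684032  39.90219893] [[-0.25436011  0.96677306 -0.02551041]
 [ 0.96692604  0.25473723  0.01276629]
 [ 0.01884056 -0.02141944 -0.99959304]] 15.3
```

View pics/w14z.png

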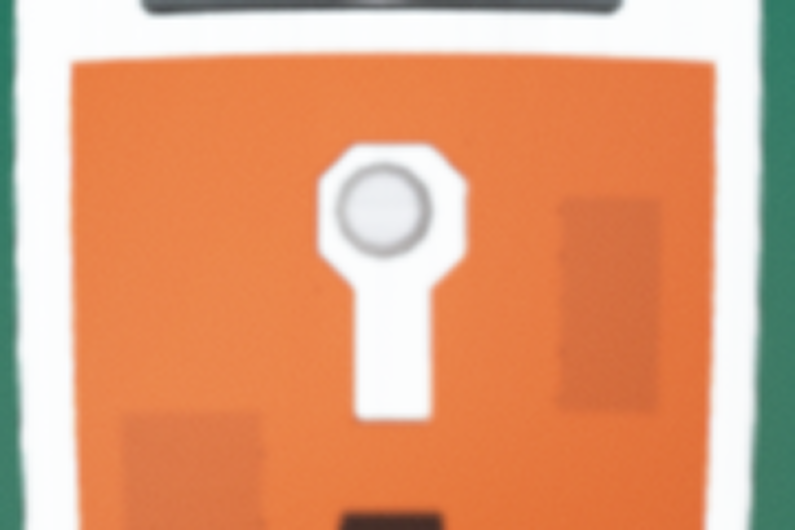

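Request:
carry_out --steps '[[[0,-0.0025,0,-0.002,0],[0,0,0,0,0],[0,0,0,0,0]]]'

```text
time_s: 15.55
position: [574.0, 102.9, 39.8]
tool_rot: [[-0.254, 0.967, -0.019], [0.967, 0.254, 0.013], [0.018, -0.015, -1.0]]
contact_force: [0.4, -0.2, -2.1]
gripper_width: 0.15
```

Request:
carry_out --steps '[[[0,-0.003,0.004,0,0],[0,-0.002,0.004,0,0],[0,0,0,0,0]]]'

```text
time_s: 15.8
position: [569.3, 110.3, 39.4]
tool_rot: [[-0.252, 0.967, -0.018], [0.967, 0.253, 0.012], [0.016, -0.014, -1.0]]
contact_force: [-0.2, 1.1, 2.0]
gripper_width: 0.144
```

```bash
python3 kn.py w15; python3 - <<'E'
from h import *
p=np.load('wrist_p.npy')
cv2.imwrite('pics/w15z.png',cv2.resize(p[70:190,225:405][...,::-1],(795,530),interpolation=cv2.INTER_CUBIC))
E
```

```text
[569.27270774 110.32566246  39.41583518] [[-0.25244747  0.96744551 -0.01787316]
 [ 0.96747044  0.25268223  0.01235509]
 [ 0.01646911 -0.01417274 -0.99976392]] 15.85
```

View pics/w15z.png

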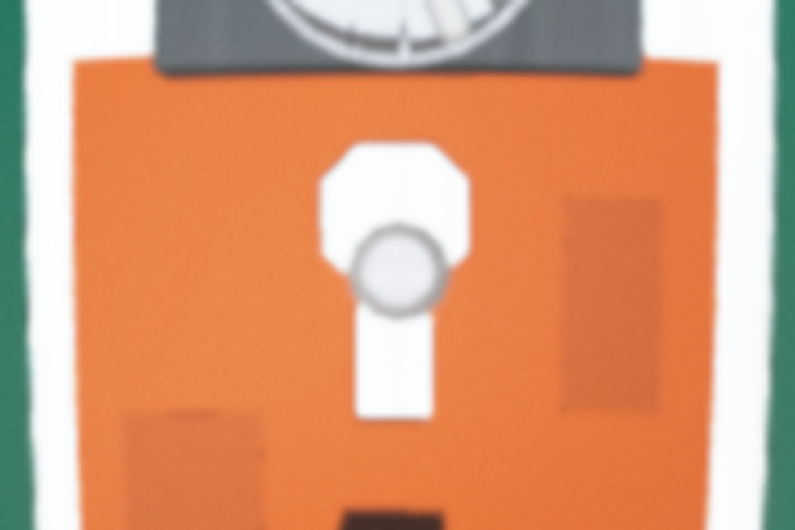

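Request:
carry_out --steps '[[[0,-0.0005,0.004,0,0],[0,-0.001,0.004,0,0],[0,-0.001,0.003,0,0],[0,0,0,0,0]]]'

```text
time_s: 16.18
position: [566.9, 121.5, 39.4]
tool_rot: [[-0.252, 0.968, -0.017], [0.968, 0.252, 0.011], [0.015, -0.014, -1.0]]
contact_force: [-0.4, -0.5, 1.7]
gripper_width: 0.144
```

```bash
python3 kn.py w16; python3 - <<'E'
from h import *
p=np.load('wrist_p.npy')
cv2.imwrite('pics/w16z.png',cv2.resize(p[70:190,225:405][...,::-1],(795,530),interpolation=cv2.INTER_CUBIC))
E
```

```text
[566.93597807 121.52109829  39.44936827] [[-0.25176296  0.9676373  -0.01713088]
 [ 0.96766784  0.25197203  0.0113603 ]
 [ 0.01530915 -0.0137169  -0.99978872]] 16.2333
```

View pics/w16z.png

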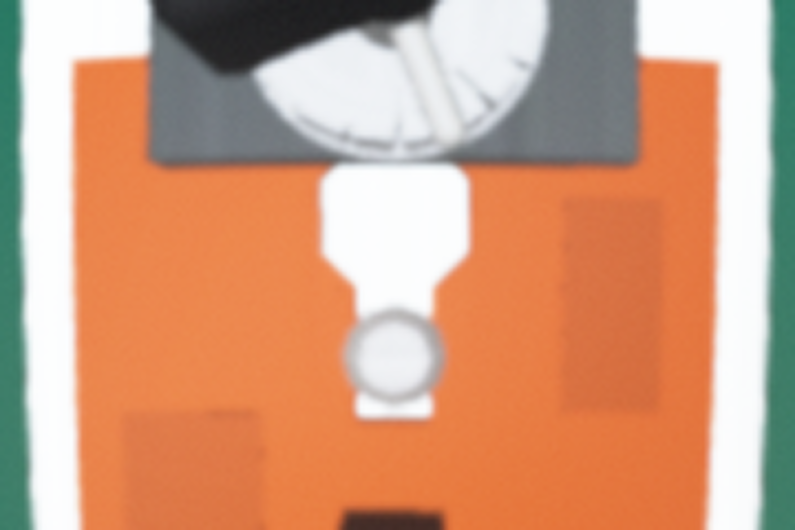

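Request:
carry_out --steps '[[[0,-0.0012,0.004,0,0],[0,-0.0008,0.003,0,0],[0,0,0,0,0],[0,0,0,0,0]]]'

```text
time_s: 16.57
position: [565.2, 127.2, 39.4]
tool_rot: [[-0.251, 0.968, -0.016], [0.968, 0.251, 0.009], [0.013, -0.013, -1.0]]
contact_force: [0.5, -3.1, 1.8]
gripper_width: 0.143
```

```bash
python3 kn.py w17; python3 - <<'E'
from h import *
p=np.load('wrist_p.npy')
cv2.imwrite('pics/w17z.png',cv2.resize(p[70:190,225:405][...,::-1],(795,530),interpolation=cv2.INTER_CUBIC))
E
```

```text
[565.27617793 127.22009544  39.42551729] [[-0.2507861   0.96790919 -0.01606669]
 [ 0.96795908  0.25094786  0.00896595]
 [ 0.01271012 -0.01330336 -0.99983072]] 16.6167
```

View pics/w17z.png

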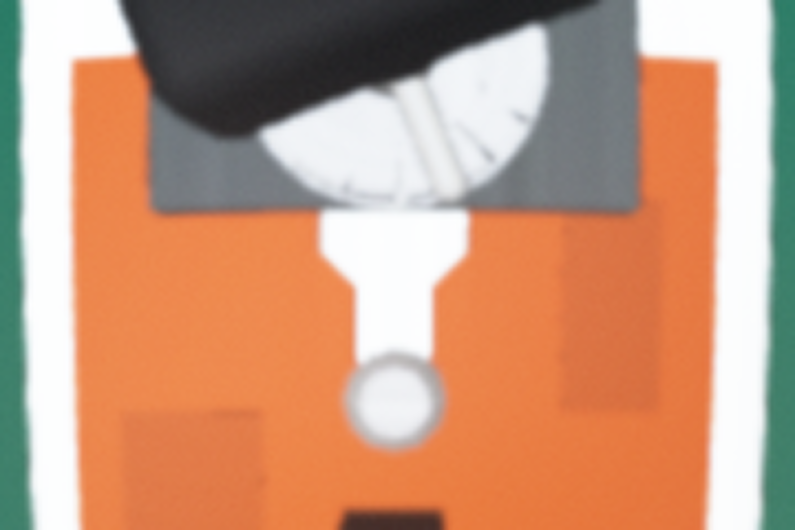

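Request:
carry_out --steps '[[[0,-0.0007,0.003,0,0],[0,-0.0007,0.003,0,0],[0,0,0,0,0]]]'

```text
time_s: 16.87
position: [565.3, 127.1, 39.5]
tool_rot: [[-0.247, 0.969, -0.013], [0.969, 0.247, 0.002], [0.005, -0.013, -1.0]]
contact_force: [0.5, 1.1, 0.9]
gripper_width: 0.143
```

```bash
python3 kn.py w18; python3 - <<'E'
from key import *
p=np.load('wrist_p.npy')
cv2.imwrite('pics/w18z.png',cv2.resize(p[70:190,225:405][...,::-1],(795,530),interpolation=cv2.INTER_CUBIC))
E
```

```text
[565.2223271  127.17222782  39.51929867] [[-0.24742612  0.96881101 -0.0136217 ]
 [ 0.96889135  0.24747702  0.0021612 ]
 [ 0.00546486 -0.01266321 -0.99990488]] 16.9167
```

View pics/w18z.png

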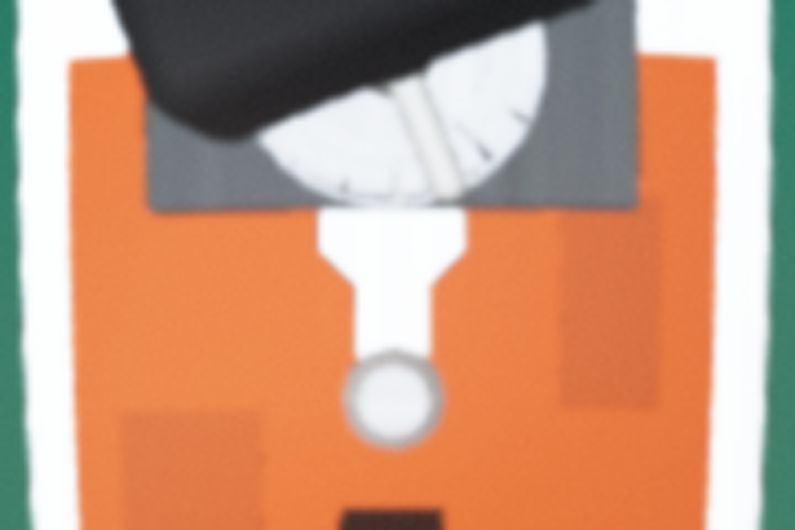

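Request:
carry_out --steps '[[[0.25,0,0,0,0],[0.35,0,0,0,0],[0.5,0,0,0,0],[0.5,0,0,0,0],[0.5,0,0,0,0]]]'

```text
time_s: 17.33
position: [563.1, 130.9, 38.8]
tool_rot: [[-0.251, 0.968, -0.018], [0.968, 0.251, 0.006], [0.01, -0.016, -1.0]]
contact_force: [-0.2, -0.1, -0.0]
gripper_width: 0.463
```

```bash
python3 kn.py w19
```

```text
[563.08813078 131.00967749  38.7578148 ] [[-0.25059548  0.96792804 -0.01781039]
 [ 0.96803677  0.25073512  0.00605874]
 [ 0.01033011 -0.01572282 -0.99982303]] 17.3833
```

View pics/w19.png

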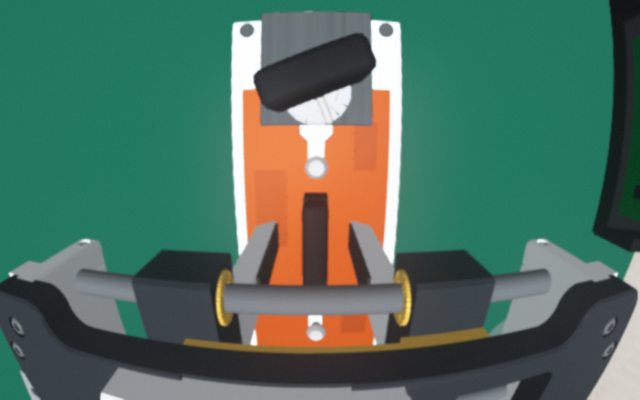

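Request:
carry_out --steps '[[[0.5,0,-0.001,0.01,0],[0.5,0,-0.002,0.025,0],[0.6,0,-0.005,0.035,0],[0.8,0,-0.01,0.035,0],[1,0,-0.03,0.02,0],[1,0,-0.03,0,0],[1,0,0,0,0],[1,0,0,0,0],[1,0,0,0,0]]]'

```text
time_s: 18.13
position: [561.2, 50.8, 174.3]
tool_rot: [[-0.253, 0.967, -0.017], [0.967, 0.253, 0.006], [0.01, -0.014, -1.0]]
contact_force: [-0.3, -0.2, 0.5]
gripper_width: 0.96
```

```bash
python3 kn.py w20; python3 - <<'E'
from key import *
cal,pos=pickle.load(open('wcal.pkl','rb'));p=np.load('wrist_p.npy');d=np.load('wrist_d.npy')
V=np.array(cal['view']);K=np.array(cal['camera_matrix']);vv,uu=np.mgrid[0:400,0:640]
a=(uu-K[0,2])/K[0,0];b=(vv-K[1,2])/K[1,1];th=np.hypot(a,b);ph=np.arctan2(b,a)
P=np.stack([d*np.tan(th)*np.cos(ph),d*np.tan(th)*np.sin(ph),d],-1);W=(P-V[:3,3])@V[:3,:3]
m=(np.hypot(W[...,0]-544,W[...,1]-215)<25)&(d>0)&(W[...,2]>90)&(W[...,2]<130);Q=W[m];print('knob',len(Q),np.percentile(Q[:,2],[50,95]),np.linalg.svd(Q[:,:2]-Q[:,:2].mean(0),full_matrices=False)[2][0])
r,g,bb=[p[...,i].astype(int) for i in range(3)]
m=(r>150)&(r-bb>70)&(abs(W[...,0]-566)<90)&(abs(W[...,1]-128)<120)&(d>0);print('plate z',np.percentile(W[...,2][m],[5,50,95]))
rc=cv2.minAreaRect(W[m][:,:2].astype(np.float32));print(rc)
cv2.imwrite('pics/w20z.png',cv2.resize(p[50:290,210:430][...,::-1],(550,600),interpolation=cv2.INTER_CUBIC))
p,_=grab('side','s20');cv2.imwrite('pics/s20z.png',cv2.resize(p[110:210,240:360][...,::-1],(720,600),interpolation=cv2.INTER_CUBIC))
print(telemetry.state()['time_s'])
E
```

```text
[561.21046588  51.51636973 174.11536267] [[-0.25390657  0.96708359 -0.0167568 ]
 [ 0.96716845  0.25404608  0.00676581]
 [ 0.0108001  -0.01448877 -0.9998367 ]] 18.1833
knob 1032 [109.59193519 111.37939196] [0.85044984 0.52605615]
plate z [19.73484507 21.02405226 53.88583115]
((553.381591796875, 123.94291687011719), (112.95235443115234, 189.0927734375), 14.337847709655762)
18.2333
```

View pics/w20z.png

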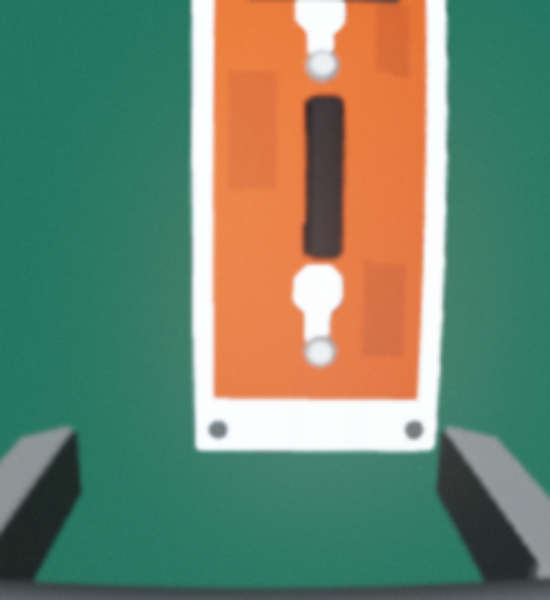

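View pics/s20z.png

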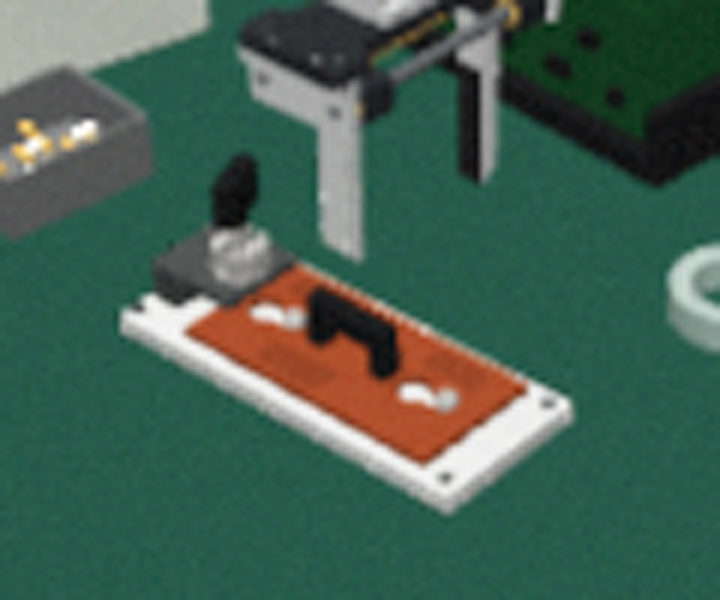

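```bash
python3 - <<'E'
from key import *
cal,pos=pickle.load(open('wcal.pkl','rb'));s=2.5
e=np.array([-.25,.968,0])
f=lambda x,y,z:wr_ray(210+x/s,50+y/s,cal,z)
pr=f(316,398,21);br=f(316,449,15);print('rear gap',(pr-br)@e)
k=f(318,291,18);S=f(320,351,29);print('trail key->stud',(k-S)@e)
for n in('top',):
    p,_=grab(n,'t20');cv2.imwrite('pics/t20z.png',cv2.resize(p[100:320,130:510][...,::-1],(760,440),interpolation=cv2.INTER_CUBIC))
E
```

```text
rear gap 25.35062331155444
trail key->stud 23.643765599587226
```

View pics/t20z.png

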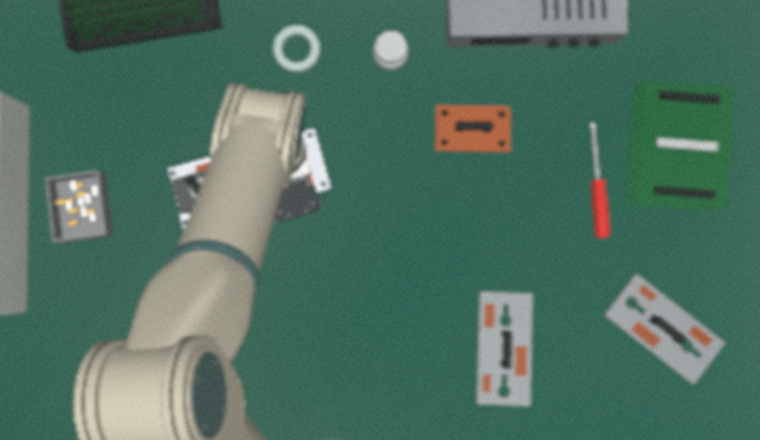

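```bash
python3 -c "
from rig import job,telemetry
print(telemetry.state()['contact_force'],job.sign_off())"
```

```text
the job is handed in; nothing more can be done
[-0.30024526 -0.36804267 -0.30054155] None
```

The plunger is parked in its rest notch, and the brown keyhole plate is locked home under both stud heads. The robot has let go and moved clear. The job was handed in at about 18 s.

- **Plunger:** I pulled the T-knob up about 18 mm and twisted it about 69° clockwise into the rest notch. After release its top stayed at z ≈ 111 mm, as expected when parked. The clean angle reading was 1.19 rad. A later reading from a partly hidden view gave about 1.27 rad, which I put down to the view.
- **Plate:** I lowered it over both stud heads and slid it until it met a firm stop. From the rear gap to the bed edge it was within about 0.4 mm of home (25.35 mm against 25). The trailing stud appeared 23.6 mm along its slot against 25, which I read as pixel error because the stop and the rear gap agree. Both heads lay over the slots.
- **Surroundings:** In the last top picture the other plate, the grey look-alikes and the things around were where they started.

Two other checks did not agree cleanly. The top camera's fixture position was about 3 mm off the wrist camera's, so I worked from the wrist camera. While I lowered the knob into the notch, the force reading still showed a 5–7 N pull even though the knob had stopped moving down, and the pull was gone once I let go.

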